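# Assemble the tie-rod lamp on the bench slide

## Robot

A 6-joint arm with a two-finger parallel gripper is mounted at the origin on the work surface. World frame = base frame: x ahead of the robot, y to its left, z up, the work surface at z = 0. Lengths are in mm, angles in rad, forces in N, time in s.
With the tool pointing down it reaches from about 350 to 925 mm from the base axis. Payload 6.4 kg.
Tool frame: the origin (TCP) lies midway between the tips of the shut fingers; the grasp point (between the pads) lies 19 mm behind it; z points along the fingers, y is the direction in which the jaws open and shut (so a half turn about z gives the same grasp; the last joint's range is limited). The gripper opens to 94 mm and grips with 3 to 60 N. Pads are 16 mm wide; open, the fingers measure 119 mm over their backs; the gripper's body (75 mm by 177 mm) begins 78 mm behind the grasp point.
Start: joints at [0.954, 0.245, 1.558, -0, 1.339, -0.174], TCP at [278.505, 587.323, 205.455] pointing down, gripper open.
Joint ranges: [-3.13, 3.13], [-1.02, 2.26], [0.13, 2.54], [-0.95, 4.09], [0.21, 2.88], [-2.74, 2.74]. Speed limits (rad/s): [2.57, 2.57, 3.14, 3.14, 3.14, 3.14].

## Interface

Orientations are given as a unit quaternion [x, y, z, w].
In Python, from plant import sense, read_camera, camera_model, close_job gives the robot as it stands.
- The arm moves only by the shell command python3 -m jog 'ROWS'. ROWS is JSON, a list of rows, each a list of 3 entries, a list of its own where there are three numbers: the shift along the tool's x, y, z in mm, then the turn, a rotation vector about the tool's x, y, z in rad, then the opening, from 0 (shut) to 1 (fully open). A call has exactly 8 rows; each row is the pose to reach, as a shift and turn from the pose commanded when the call began, along the tool's axes at that moment; what a row does not reach only later rows make up. A row lasts 1/12 s, in which the tool goes at most 41.7 mm and 7.16 degrees, less where a joint would pass 70% of its speed; a pose out of reach is approached as far as the arm can. A call with a gripper value outside its range is refused whole. The fingers move at their own pace and stop on an object; the grip force is fixed at half the most. Time passes only in rows, so rows that repeat a pose let the fingers close, or fill a call up. It gives the time, the measured TCP pose, the force and the opening at its end, in the units of the state.
- sense(): the state, without advancing time (a new reading comes with each control period).
- read_camera(name): name is "side" or "top"; returns the picture (420x560x3 uint8, red, green, blue); there is no depth.
- camera_model(name): a dict with "fx", "fy", "cx", "cy" (pixels), "rvec" (rotation vector, rad) and "tvec" (3), from world to camera coordinates, as OpenCV has them. Camera axes: x right, y down, z forward; pixel columns grow to the right and rows downward; lengths in mm; the calibration is good to about 2 mm. A picture is of the moment at which its call begins. camera_model takes no time and is no camera call.
- close_job(): hands the job in, once; it reports no verdict.
The state is a dict: "time": time; "joint_pos": joint angles; "joint_vel": joint speeds; "effort": joint torques, N m; "ee_pos": TCP position; "ee_rot": TCP orientation; "wrist_force": force on the tool from outside, world axes, zero at the start; "wrist_torque": the same for the moment, N m; "gripper_width": opening from 0.0 (shut) to 1.0 (fully open).
Only numpy, scipy, OpenCV 4.12 (cv2) and the standard library are available. Lean on these libraries where they do the work, as an engineer would, in place of code of your own. Each camera call takes 0.05 s, during which the arm holds its last target.

## Task

Bring the carriage to the green station so that it clicks in, and there slide every brass sleeve that has been put out all the way down, foot first, over a tie rod of the lamp base (one to a rod, any rod) and then, with all the sleeves on, lower every leaded glass panel from the wooden rack gently down into a groove of the base, any groove, right to the bottom. Finally push the carriage with its load along the rail until it clicks in at the orange soldering station, and let go; leave the flux bottle, the tin can and the solder spool alone.

Things in the scene. Friction and masses are not known exactly. Their poses are not given: they have to be found in the camera images.
- carriage (a joint): aluminium carriage, plate 200 x 200 mm, top 50 mm above the bench, on a straight rail; carries the clamped lamp base; m; 0 = clicked in at the green station, 0.200 = at the orange one, stops at -0.02 and 0.22. At a station a spring ball clicks into a notch: within 4 mm it pulls the carriage in and holds against about 7 N; elsewhere it stays where left (about 1 N to slide it)
- handle (a point): middle of the carriage's upright black round handle (22 mm in diameter, 50 mm tall) on an arm on the robot's side, 135 mm from the carriage's middle; 25 mm below the handle's top, 75 mm above the bench; moves with the carriage. Axes: y along the rail from the orange to the green station, x across the rail from the handle to the carriage's middle, z up
- green_mark (a point): fixed point where handle is when the carriage is at the green station (assembly, the left one, marked by green stripes on the grey bed board, one straight below the handle); axes as handle. The bed board, 260 x 420 x 12 mm, lies under the rail, longer side along it
- orange_mark (a point): fixed point where handle is when the carriage stands at the orange soldering station (the right one, marked with orange stripes, 200 mm from the green one); axes as those of handle
- rod1_foot (a point): foot of the near right of the four upright steel tie rods, on its axis at the upper face of the lamp base (84 mm above the bench); moves with the carriage; axes as handle. Rods are 16 mm in diameter, 74 mm tall, the top 6 mm tapered to 10 mm, at the corners of a 128 mm square
- rod2_foot (a point): foot of the near left of the four upright steel tie rods, on its axis at the upper face of the lamp base (84 mm above the bench); moves with the carriage; axes as handle. Rods are 16 mm in diameter, 74 mm tall, the top 6 mm tapered to 10 mm, at the corners of a 128 mm square
- rod3_foot (a point): foot of the far right of the four upright steel tie rods, on its axis at the upper face of the lamp base (84 mm above the bench); moves with the carriage; axes as handle. Rods are 16 mm in diameter, 74 mm tall, the top 6 mm tapered to 10 mm, at the corners of a 128 mm square
- rod4_foot (a point): foot of the far left of the four upright steel tie rods, on its axis at the upper face of the lamp base (84 mm above the bench); moves with the carriage; axes as handle. Rods are 16 mm in diameter, 74 mm tall, the top 6 mm tapered to 10 mm, at the corners of a 128 mm square
- groove1 (a point): middle of the floor of the near one (towards the handle) of the two brass-edged grooves in the lamp base, 59 mm above the bench; the groove is 25 mm deep, 13 mm wide (along the point's x) and 68 mm long (along its y, parallel to the rail), midway between two rods and in line with them; moves with the carriage
- groove2 (a point): middle of the floor of the far one of the two brass-edged grooves in the lamp base, 59 mm above the bench; the groove is 25 mm deep, 13 mm wide (along the point's x) and 68 mm long (along its y, parallel to the rail), midway between two rods and in line with them; moves with the carriage
- sleeve1: brass column sleeve standing on the bench to the left: a tube 56 mm tall, 44 mm outside, 19 mm bore, with a foot flange 60 mm in diameter and 12 mm thick at its lower end; about 0.5 kg; origin at the centre of its lower end, z along its axis, upwards. On a rod the foot rests on the upper face of the base and the rod's top stands 18 mm out. May be absent
- sleeve2: brass column sleeve standing on the bench to the left: a tube 56 mm tall, 44 mm outside, 19 mm bore, with a foot flange 60 mm in diameter and 12 mm thick at its lower end; about 0.5 kg; origin at the centre of its lower end, z along its axis, upwards. On a rod the foot rests on the upper face of the base and the rod's top stands 18 mm out. May be absent
- sleeve3: brass column sleeve standing on the bench to the left: a tube 56 mm tall, 44 mm outside, 19 mm bore, with a foot flange 60 mm in diameter and 12 mm thick at its lower end; about 0.5 kg; origin at the centre of its lower end, z along its axis, upwards. On a rod the foot rests on the upper face of the base and the rod's top stands 18 mm out. May be absent
- sleeve4: brass column sleeve standing on the bench to the left: a tube 56 mm tall, 44 mm outside, 19 mm bore, with a foot flange 60 mm in diameter and 12 mm thick at its lower end; about 0.5 kg; origin at the centre of its lower end, z along its axis, upwards. On a rod the foot rests on the upper face of the base and the rod's top stands 18 mm out. May be absent
- panel1: leaded glass panel in a dark metal frame (blue bands at top and bottom), 64 mm wide (its y), 90 mm tall (z, upwards), 10 mm thick (x), about 0.22 kg, standing upright in a groove of the rack; origin at the middle of its lower edge; either face may point either way. In the lamp's groove its lower edge is at the groove's floor and it may lean up to 7 degrees. May be absent
- panel2: leaded glass panel in a dark metal frame (green bands at top and bottom), 64 mm wide (its y), 90 mm tall (z, upwards), 10 mm thick (x), about 0.22 kg, standing upright in a groove of the rack; origin at the middle of its lower edge; either face may point either way. In the lamp's groove its lower edge is at the groove's floor and it may lean up to 7 degrees. May be absent
- glass_rack: fixed light wooden rack, 130 (x) x 90 (y) x 40 mm tall, at the right, with two grooves 30 mm deep and 13 mm wide running along its y at x = -32 and +32 mm, in which the panels stand; origin at the centre of its underside
- flux_bottle: bystander: white bottle with red cap, 48 mm in diameter, 110 mm tall; origin at the centre of its foot
- tin_can: bystander: steel can, 72 mm in diameter, 120 mm tall; origin at the centre of its foot
- solder_spool: bystander: grey spool of solder, 60 mm in diameter, 40 mm tall; origin at the centre of its foot
- lamp (a point): dark walnut lamp base, 190 x 190 x 34 mm, clamped on the carriage, with a steel tie rod near each corner, a groove near each of its near and far edges and a white lamp socket 32 mm high in the middle; the point is the centre of its underside, 50 mm above the bench; axes as handle
Not all that is in view belongs to the job. Leave any pink look-alike of the sleeve4 alone.

How it is judged (in metres and radians):
On the way, in this order (a step that is already met when the one before it is completed fails the run):
1. the carriage is clicked in at the green station (within 4 mm) (value of joint carriage between -0.004 and 0.004 m), for 0.3 s.
2. with the carriage at the green station, every sleeve is down on a tie rod (all of step 1 and ((horizontal distance between sleeve1 and rod1_foot below 0.004 m and z of sleeve1 in the frame of rod1_foot between -0.004 and 0.004 m and angle between sleeve1's own z axis and vertical below 0.1 rad) or (horizontal distance between sleeve1 and rod2_foot below 0.004 m and z of sleeve1 in the frame of rod2_foot between -0.004 and 0.004 m and angle between sleeve1's own z axis and vertical below 0.1 rad) or (horizontal distance between sleeve1 and rod3_foot below 0.004 m and z of sleeve1 in the frame of rod3_foot between -0.004 and 0.004 m and angle between sleeve1's own z axis and vertical below 0.1 rad) or (horizontal distance between sleeve1 and rod4_foot below 0.004 m and z of sleeve1 in the frame of rod4_foot between -0.004 and 0.004 m and angle between sleeve1's own z axis and vertical below 0.1 rad)) and ((horizontal distance between sleeve2 and rod1_foot below 0.004 m and z of sleeve2 in the frame of rod1_foot between -0.004 and 0.004 m and angle between sleeve2's own z axis and vertical below 0.1 rad) or (horizontal distance between sleeve2 and rod2_foot below 0.004 m and z of sleeve2 in the frame of rod2_foot between -0.004 and 0.004 m and angle between sleeve2's own z axis and vertical below 0.1 rad) or (horizontal distance between sleeve2 and rod3_foot below 0.004 m and z of sleeve2 in the frame of rod3_foot between -0.004 and 0.004 m and angle between sleeve2's own z axis and vertical below 0.1 rad) or (horizontal distance between sleeve2 and rod4_foot below 0.004 m and z of sleeve2 in the frame of rod4_foot between -0.004 and 0.004 m and angle between sleeve2's own z axis and vertical below 0.1 rad)) and ((horizontal distance between sleeve3 and rod1_foot below 0.004 m and z of sleeve3 in the frame of rod1_foot between -0.004 and 0.004 m and angle between sleeve3's own z axis and vertical below 0.1 rad) or (horizontal distance between sleeve3 and rod2_foot below 0.004 m and z of sleeve3 in the frame of rod2_foot between -0.004 and 0.004 m and angle between sleeve3's own z axis and vertical below 0.1 rad) or (horizontal distance between sleeve3 and rod3_foot below 0.004 m and z of sleeve3 in the frame of rod3_foot between -0.004 and 0.004 m and angle between sleeve3's own z axis and vertical below 0.1 rad) or (horizontal distance between sleeve3 and rod4_foot below 0.004 m and z of sleeve3 in the frame of rod4_foot between -0.004 and 0.004 m and angle between sleeve3's own z axis and vertical below 0.1 rad)) and ((horizontal distance between sleeve4 and rod1_foot below 0.004 m and z of sleeve4 in the frame of rod1_foot between -0.004 and 0.004 m and angle between sleeve4's own z axis and vertical below 0.1 rad) or (horizontal distance between sleeve4 and rod2_foot below 0.004 m and z of sleeve4 in the frame of rod2_foot between -0.004 and 0.004 m and angle between sleeve4's own z axis and vertical below 0.1 rad) or (horizontal distance between sleeve4 and rod3_foot below 0.004 m and z of sleeve4 in the frame of rod3_foot between -0.004 and 0.004 m and angle between sleeve4's own z axis and vertical below 0.1 rad) or (horizontal distance between sleeve4 and rod4_foot below 0.004 m and z of sleeve4 in the frame of rod4_foot between -0.004 and 0.004 m and angle between sleeve4's own z axis and vertical below 0.1 rad))), for 0.2 s.
3. with the carriage at the green station and the sleeves on, every glass panel is down in a groove of the base (all of step 2 and ((x of panel1 in the frame of groove1 between -0.004 and 0.004 m and y of panel1 in the frame of groove1 between -0.006 and 0.006 m and z of panel1 in the frame of groove1 between -0.004 and 0.004 m and angle between panel1's own z axis and vertical below 0.16 rad) or (x of panel1 in the frame of groove2 between -0.004 and 0.004 m and y of panel1 in the frame of groove2 between -0.006 and 0.006 m and z of panel1 in the frame of groove2 between -0.004 and 0.004 m and angle between panel1's own z axis and vertical below 0.16 rad)) and ((x of panel2 in the frame of groove1 between -0.004 and 0.004 m and y of panel2 in the frame of groove1 between -0.006 and 0.006 m and z of panel2 in the frame of groove1 between -0.004 and 0.004 m and angle between panel2's own z axis and vertical below 0.16 rad) or (x of panel2 in the frame of groove2 between -0.004 and 0.004 m and y of panel2 in the frame of groove2 between -0.006 and 0.006 m and z of panel2 in the frame of groove2 between -0.004 and 0.004 m and angle between panel2's own z axis and vertical below 0.16 rad))), for 0.2 s.
At the end, for the whole second after the job is handed in: the carriage at rest within 4 mm of the orange station; every sleeve upright round a rod (axes within 4 mm), its lower end within 4 mm of the base; every panel in a groove, lower edge within 4 mm of the floor, within 4 mm across and 6 mm along, leaning less than 0.16 rad (value of joint carriage between 0.196 and 0.204 m and velocity of joint carriage between -0.01 and 0.01 m/s and ((horizontal distance between sleeve1 and rod1_foot below 0.004 m and z of sleeve1 in the frame of rod1_foot between -0.004 and 0.004 m and angle between sleeve1's own z axis and vertical below 0.1 rad) or (horizontal distance between sleeve1 and rod2_foot below 0.004 m and z of sleeve1 in the frame of rod2_foot between -0.004 and 0.004 m and angle between sleeve1's own z axis and vertical below 0.1 rad) or (horizontal distance between sleeve1 and rod3_foot below 0.004 m and z of sleeve1 in the frame of rod3_foot between -0.004 and 0.004 m and angle between sleeve1's own z axis and vertical below 0.1 rad) or (horizontal distance between sleeve1 and rod4_foot below 0.004 m and z of sleeve1 in the frame of rod4_foot between -0.004 and 0.004 m and angle between sleeve1's own z axis and vertical below 0.1 rad)) and ((horizontal distance between sleeve2 and rod1_foot below 0.004 m and z of sleeve2 in the frame of rod1_foot between -0.004 and 0.004 m and angle between sleeve2's own z axis and vertical below 0.1 rad) or (horizontal distance between sleeve2 and rod2_foot below 0.004 m and z of sleeve2 in the frame of rod2_foot between -0.004 and 0.004 m and angle between sleeve2's own z axis and vertical below 0.1 rad) or (horizontal distance between sleeve2 and rod3_foot below 0.004 m and z of sleeve2 in the frame of rod3_foot between -0.004 and 0.004 m and angle between sleeve2's own z axis and vertical below 0.1 rad) or (horizontal distance between sleeve2 and rod4_foot below 0.004 m and z of sleeve2 in the frame of rod4_foot between -0.004 and 0.004 m and angle between sleeve2's own z axis and vertical below 0.1 rad)) and ((horizontal distance between sleeve3 and rod1_foot below 0.004 m and z of sleeve3 in the frame of rod1_foot between -0.004 and 0.004 m and angle between sleeve3's own z axis and vertical below 0.1 rad) or (horizontal distance between sleeve3 and rod2_foot below 0.004 m and z of sleeve3 in the frame of rod2_foot between -0.004 and 0.004 m and angle between sleeve3's own z axis and vertical below 0.1 rad) or (horizontal distance between sleeve3 and rod3_foot below 0.004 m and z of sleeve3 in the frame of rod3_foot between -0.004 and 0.004 m and angle between sleeve3's own z axis and vertical below 0.1 rad) or (horizontal distance between sleeve3 and rod4_foot below 0.004 m and z of sleeve3 in the frame of rod4_foot between -0.004 and 0.004 m and angle between sleeve3's own z axis and vertical below 0.1 rad)) and ((horizontal distance between sleeve4 and rod1_foot below 0.004 m and z of sleeve4 in the frame of rod1_foot between -0.004 and 0.004 m and angle between sleeve4's own z axis and vertical below 0.1 rad) or (horizontal distance between sleeve4 and rod2_foot below 0.004 m and z of sleeve4 in the frame of rod2_foot between -0.004 and 0.004 m and angle between sleeve4's own z axis and vertical below 0.1 rad) or (horizontal distance between sleeve4 and rod3_foot below 0.004 m and z of sleeve4 in the frame of rod3_foot between -0.004 and 0.004 m and angle between sleeve4's own z axis and vertical below 0.1 rad) or (horizontal distance between sleeve4 and rod4_foot below 0.004 m and z of sleeve4 in the frame of rod4_foot between -0.004 and 0.004 m and angle between sleeve4's own z axis and vertical below 0.1 rad)) and ((x of panel1 in the frame of groove1 between -0.004 and 0.004 m and y of panel1 in the frame of groove1 between -0.006 and 0.006 m and z of panel1 in the frame of groove1 between -0.004 and 0.004 m and angle between panel1's own z axis and vertical below 0.16 rad) or (x of panel1 in the frame of groove2 between -0.004 and 0.004 m and y of panel1 in the frame of groove2 between -0.006 and 0.006 m and z of panel1 in the frame of groove2 between -0.004 and 0.004 m and angle between panel1's own z axis and vertical below 0.16 rad)) and ((x of panel2 in the frame of groove1 between -0.004 and 0.004 m and y of panel2 in the frame of groove1 between -0.006 and 0.006 m and z of panel2 in the frame of groove1 between -0.004 and 0.004 m and angle between panel2's own z axis and vertical below 0.16 rad) or (x of panel2 in the frame of groove2 between -0.004 and 0.004 m and y of panel2 in the frame of groove2 between -0.006 and 0.006 m and z of panel2 in the frame of groove2 between -0.004 and 0.004 m and angle between panel2's own z axis and vertical below 0.16 rad))); the robot touches nothing.
It fails at once if a bystander is shifted more than 30 mm or tipped (distance of any of flux_bottle, tin_can, solder_spool from where it was at the start of the episode above 0.03 m or angle between any of flux_bottle, tin_can, solder_spool's own z axis and vertical above 0.3 rad).
It fails at once if a glass panel is dropped or rammed into the lamp (more than 60 N) (contact force between any of panel1, panel2 and carriage above 60 N).
Of sleeve1, sleeve2, sleeve3, sleeve4 only 3 to 4 are there at a start; the rules pass over those that are not, and their reading is None.
Of panel1, panel2 only 1 to 2 are there at a start; the rules pass over those that are not, and their reading is None.
At some moment in a run one of sleeve1, sleeve2, sleeve3, sleeve4 may be knocked a few centimetres aside while the robot is not near it.
It also fails if it takes over 210 s, if anything falls off the work surface, if the arm or the gripper's body presses on something with over 40 N, if the wrist force passes 120 N, or if a joint passes its speed limit or range.

## Working session

There is one attempt and no reset: what is moved stays moved. The work goes in short steps, Python scripts to look and compute and a shell command to move; the robot and the scene stay as the last step left them, time stands still between calls to the robot, and variables do not carry over. Pictures are saved under pics/ and viewed, and the job is handed in when it is done.

```bash
ls; mkdir -p pics; python3 - <<'E'
from plant import *
import cv2
print(sense())
for n in("side","top"):
    print(camera_model(n)); cv2.imwrite(f"pics/{n}0.png",read_camera(n)[:,:,::-1])
E
```

```text
pics
{'time': 0.0, 'joint_pos': array([ 9.53897718e-01,  2.45801130e-01,  1.55899665e+00, -2.06612072e-05,
        1.33869948e+00, -1.74106383e-01]), 'joint_vel': array([-0.00024156,  0.0013408 , -0.00032161,  0.0007797 ,  0.00115639,
       -0.00023225]), 'effort': array([-7.87099834e-04, -4.15830338e+01, -3.14608097e+01,  6.85066148e-02,
        3.32548341e-02, -1.54320087e-04]), 'ee_pos': array([278.15374054, 586.81596258, 204.36297994]), 'ee_rot': array([ 2.19589446e-01,  9.75591907e-01, -8.82658572e-04, -3.57619360e-04]), 'wrist_force': array([-0.07084734,  0.6996281 , -0.50318272]), 'wrist_torque': array([0.03079066, 0.01784269, 0.02320661]), 'gripper_width': 0.9988474805596035}
{'fx': 387.08956651238356, 'fy': 387.08956651238356, 'cx': 280.37902129867973, 'cy': 208.22752669109974, 'rvec': array([ 2.25313993, -0.16307816,  0.10622032]), 'tvec': array([-517.31279738,  125.22703323,  968.86016345])}
{'fx': 454.0270029692921, 'fy': 454.0270029692921, 'cx': 278.3362307965759, 'cy': 206.47381207368485, 'rvec': array([ 2.17212752, -2.14081383,  0.07759881]), 'tvec': array([   2.69956514,  527.14738153, 1082.94102342])}
```

View pics/side0.png

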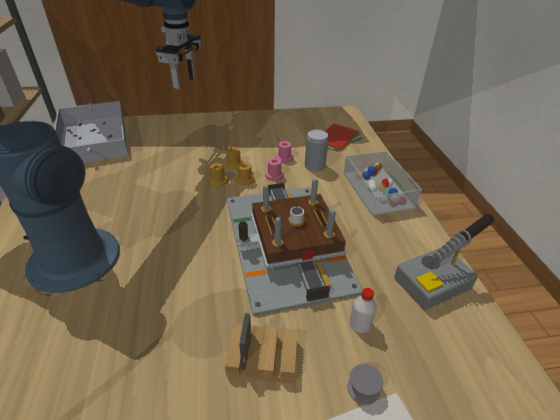

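View pics/top0.png

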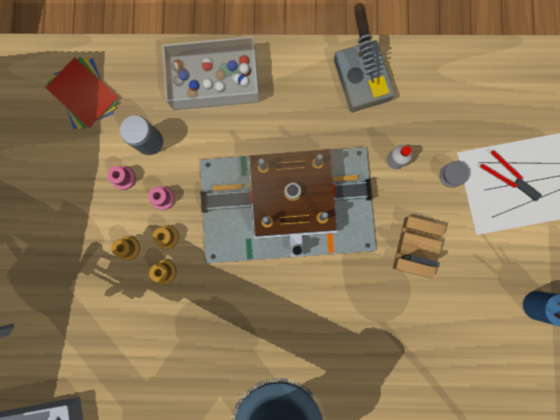

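```bash
cat > h.py <<'E'
import numpy as np, cv2
from plant import *
from scipy.spatial.transform import Rotation as R
def cam(n):
    m=camera_model(n); K=np.array([[m['fx'],0,m['cx']],[0,m['fy'],m['cy']],[0,0,1.]])
    return K,np.array(m['rvec'],float),np.array(m['tvec'],float)
def proj(n,P):
    K,r,t=cam(n); return cv2.projectPoints(np.array(P,float).reshape(-1,1,3),r,t,K,None)[0][:,0]
def ray(n,uv,z):
    K,r,t=cam(n); Rm=cv2.Rodrigues(r)[0]; o=-Rm.T@t
    d=Rm.T@np.linalg.inv(K)@np.array([uv[0],uv[1],1.]); return o+d*(z-o[2])/d[2]
def tri(uvs,uvt):
    Ps=[];
    for n in("side","top"):
        K,r,t=cam(n); Ps.append(K@np.c_[cv2.Rodrigues(r)[0],t])
    X=cv2.triangulatePoints(Ps[0],Ps[1],np.array(uvs,float).reshape(2,1),np.array(uvt,float).reshape(2,1)); return (X[:3]/X[3])[:,0]
def snap(n,name,box=None,s=1):
    im=read_camera(n)[:,:,::-1].copy(); cv2.imwrite(f"pics/{name}_full.png",im)
    if box: x0,y0,x1,y1=box; im=cv2.resize(im[y0:y1,x0:x1],None,fx=s,fy=s,interpolation=cv2.INTER_CUBIC)
    cv2.imwrite(f"pics/{name}.png",im)
def crop(src,dst,box,s):
    im=cv2.imread(f"pics/{src}.png"); x0,y0,x1,y1=box; cv2.imwrite(f"pics/{dst}.png",cv2.resize(im[y0:y1,x0:x1],None,fx=s,fy=s,interpolation=cv2.INTER_CUBIC))
E
python3 - <<'E'
from h import *
crop("top0","t1",(190,140,390,270),4)
crop("top0","t2",(90,155,190,295),4)
crop("top0","t3",(390,205,450,285),7)
crop("side0","s1",(190,120,370,310),3)
crop("side0","s3",(210,300,310,390),6)
E
```

```text
(no output)
```

View pics/t1.png

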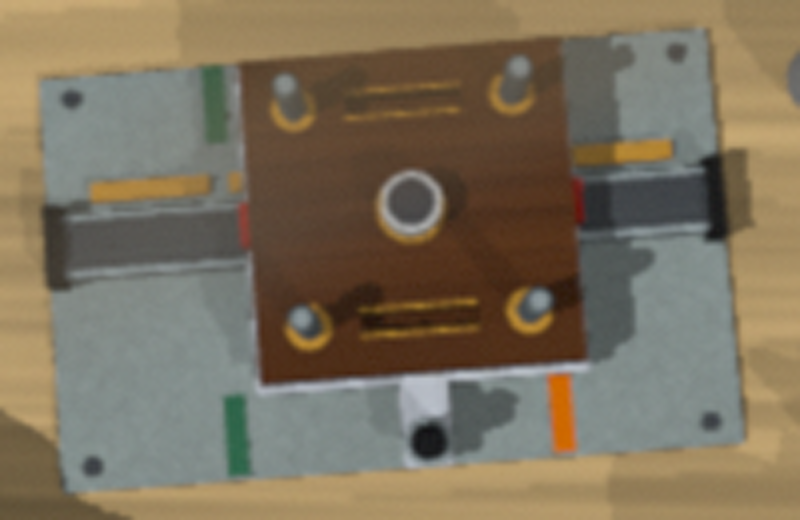

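View pics/t2.png

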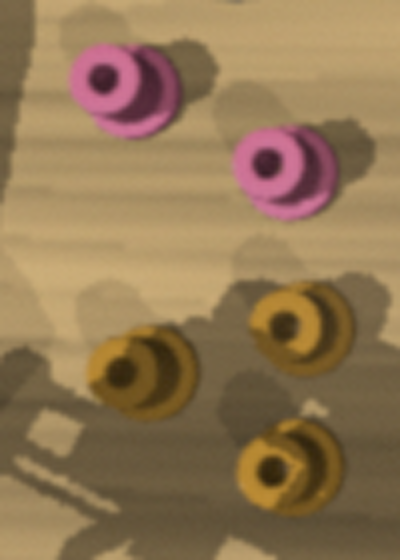

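View pics/t3.png

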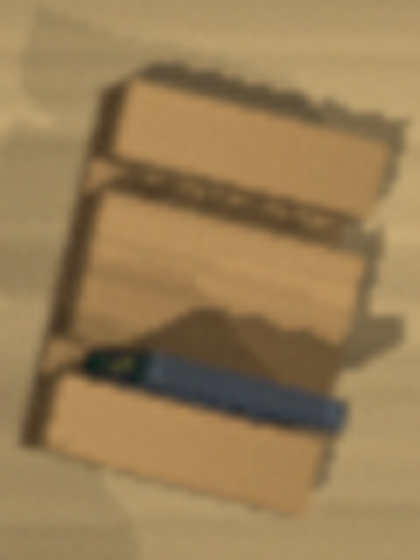

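View pics/s1.png

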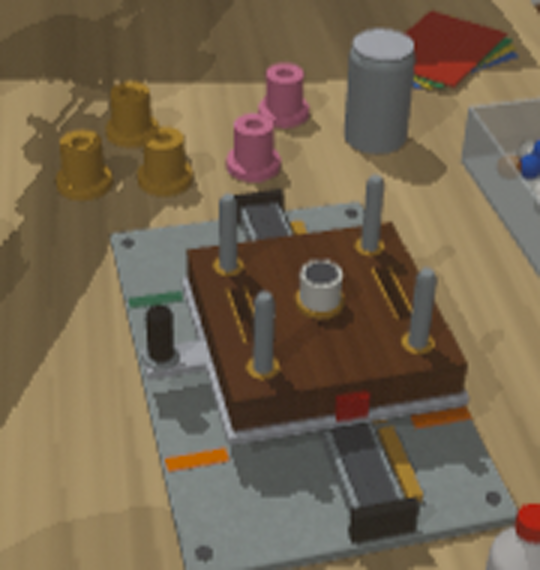

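View pics/s3.png

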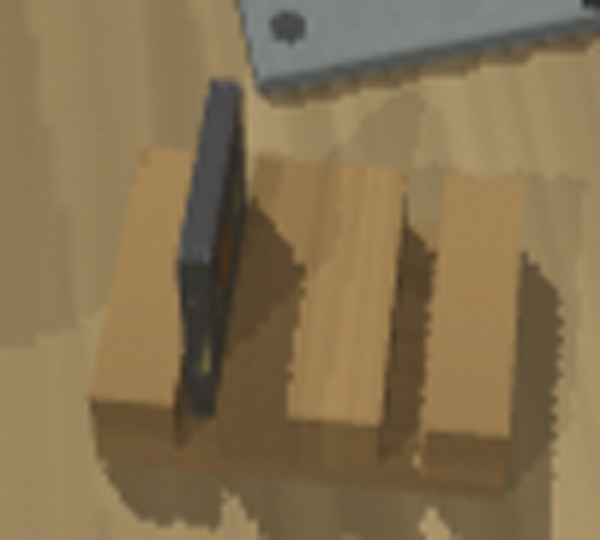

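```bash
python3 - <<'E'
from h import *
T=lambda p:(190+p[0]/4,140+p[1]/4)
S=lambda p:(190+p[0]/3,120+p[1]/3)
for p in[(40,78),(708,30),(745,440),(65,490)]: print("bed",ray("top",T(p),12).round(1))
for p,n in[((300,316),'NL'),((541,297),'NR'),((284,85),'FL'),((517,65),'FR')]: print("tip",n,ray("top",T(p),158).round(1))
for p,n in[((228,200),'NL'),((264,296),'NR'),((374,182),'FL'),((426,273),'FR')]: print("side tip",n,ray("side",S(p),158).round(1))
for p,n in[((308,330),'NL'),((530,312),'NR'),((294,110),'FL'),((512,93),'FR')]: print("foot",n,ray("top",T(p),84).round(1))
print("handle",ray("top",T((430,440)),100).round(1), ray("side",S((159,310)),100).round(1))
print("green",ray("top",T((236,435)),12).round(1),"orange",ray("top",T((562,413)),12).round(1))
U=lambda p:(90+p[0]/4,155+p[1]/4)
for p,n in[((122,373),'A'),((284,326),'B'),((273,470),'C'),((104,79),'p1'),((267,163),'p2')]: print("sl",n,ray("top",U(p),56).round(1))
for p,n in[((131,91),'A'),((164,138),'B'),((82,140),'C')]: print("sideslv",n,ray("side",S(p),56).round(1))
V=lambda p:(390+p[0]/7,205+p[1]/7)
for p in [(85,360),(348,412),(82,372),(340,428)]: print("panel top",ray("top",V(p),100).round(1))
for p in [(125,80),(398,145),(305,515),(42,440)]: print("rack",ray("top",V(p),40).round(1))
W=lambda p:(210+p[0]/6,300+p[1]/6)
for p in [(226,82),(195,258)]: print("panel side",ray("side",W(p),100).round(1))
E
```

```text
bed [644.6 209.7  12. ]
bed [ 679.3 -208.1   12. ]
bed [ 425.  -229.7   12. ]
bed [387.9 185.7  12. ]
tip NL [486.4  34.8 158. ]
tip NR [498.4 -94.3 158. ]
tip FL [612.3  45.8 158. ]
tip FR [624.6 -80.6 158. ]
side tip NL [488.5  26.  158. ]
side tip NR [499.9 -96.9 158. ]
side tip FL [613.5  36.  158. ]
side tip FR [626.4 -86.4 158. ]
foot NL [483.7  34.3  84. ]
foot NR [495.9 -93.5  84. ]
foot FL [612.4  44.8  84. ]
foot FR [623.8 -82.3  84. ]
handle [421.5 -36.6 100. ] [424.5 -36.8 100. ]
green [423.2  81.2  12. ] orange [ 439.7 -118.4   12. ]
sl A [419.3 383.5  56. ]
sl B [448.6 287.6  56. ]
sl C [363.7 290.6  56. ]
sl p1 [596.1 403.6  56. ]
sl p2 [546.1 302.   56. ]
sideslv A [425.3 379.5  56. ]
sideslv B [453.5 281.2  56. ]
sideslv C [369.2 287.7  56. ]
panel top [ 410.9 -270.9  100. ]
panel top [ 395.8 -353.9  100. ]
panel top [ 407.1 -269.9  100. ]
panel top [ 390.7 -351.3  100. ]
rack [ 505.9 -300.    40. ]
rack [ 485.  -391.8   40. ]
rack [ 360.  -358.3   40. ]
rack [ 383.5 -270.7   40. ]
panel side [ 412.7 -295.6  100. ]
panel side [ 398.1 -355.8  100. ]
```

```bash
cat >> h.py <<'E'
YAW=0.0845
def go(p,yaw):
    """p TCP target world; yaw=direction angle of tool y in world; prints shift, turn in tool axes"""
    s=sense(); q=R.from_quat(s['ee_rot']); M=q.as_matrix()
    d=M.T@(np.array(p,float)-s['ee_pos'])
    # target rotation, tool y dir mod pi nearest
    best=None
    for k in(0,np.pi):
        y=np.array([np.cos(yaw+k),np.sin(yaw+k),0]); z=np.array([0,0,-1.]); x=np.cross(y,z)
        rv=R.from_matrix(M.T@np.c_[x,y,z]).as_rotvec()
        if best is None or np.linalg.norm(rv)<np.linalg.norm(best): best=rv
    print("t%.2f at"%s['time'],s['ee_pos'].round(1),"w%.3f"%s['gripper_width'],"F",np.array(s['wrist_force']).round(1),"j6 %.2f"%s['joint_pos'][5])
    print(" shift",d.round(1),"turn",best.round(4))
E
python3 -c "
from h import *
go([350,275,205.5],np.pi/2+YAW); go([423,-37,205.5],np.pi/2+YAW)"
```

```text
t0.10 at [278.2 586.9 204.5] w0.999 F [-0.1  0.3 -0.2] j6 -0.17
 shift [-198.5 -251.    -0.7] turn [-0.0016 -0.0007 -0.5273]
t0.10 at [278.2 586.9 204.5] w0.999 F [-0.1  0.3 -0.2] j6 -0.17
 shift [-3.982e+02 -5.017e+02 -3.000e-01] turn [-0.0016 -0.0007 -0.5273]
```

```bash
python3 -m jog '[[[-198,-251,0],[0,0,-0.528],0.6],[[-198,-251,0],[0,0,-0.528],0.6],[[-198,-251,0],[0,0,-0.528],0.6],[[-198,-251,0],[0,0,-0.528],0.6],[[-198,-251,0],[0,0,-0.528],0.6],[[-198,-251,0],[0,0,-0.528],0.6],[[-198,-251,0],[0,0,-0.528],0.6],[[-198,-251,0],[0,0,-0.528],0.6]]'; python3 -c "
from h import *
go([423,-37,205.5],np.pi/2+YAW)"
```

```text
time: 0.77
ee_pos: [349.6, 273.1, 204.9]
ee_rot: [-0.042, 0.999, -0.0, -0.0]
wrist_force: [1.3, 0.6, 0.2]
gripper_width: 0.6
t0.77 at [349.6 273.1 204.9] w0.600 F [1.3 0.6 0.2] j6 -1.25
 shift [ -46.9 -315.2   -0.4] turn [-0.0007 -0.0004 -0.    ]
```

```bash
python3 -m jog '[[[-47,-315,0],[0,0,0],0.5],[[-47,-315,0],[0,0,0],0.5],[[-47,-315,0],[0,0,0],0.5],[[-47,-315,0],[0,0,0],0.5],[[-47,-315,0],[0,0,0],0.5],[[-47,-315,0],[0,0,0],0.5],[[-47,-315,0],[0,0,0],0.5],[[-47,-315,0],[0,0,0],0.5]]'; python3 -c "
from h import *
go([423,-37,66],np.pi/2+YAW)
snap('top','t4',(190,100,390,270),4);snap('side','s4',(190,120,370,310),3)"
```

```text
time: 1.43
ee_pos: [423.6, -37.4, 205.4]
ee_rot: [-0.041, 0.999, -0.0, 0.0]
wrist_force: [0.0, -0.1, -0.1]
gripper_width: 0.497
t1.43 at [423.6 -37.4 205.4] w0.497 F [ 0.  -0.1 -0.1] j6 -2.01
 shift [  0.5   0.5 139.4] turn [-0.0007  0.0002 -0.0021]
```

View pics/t4.png

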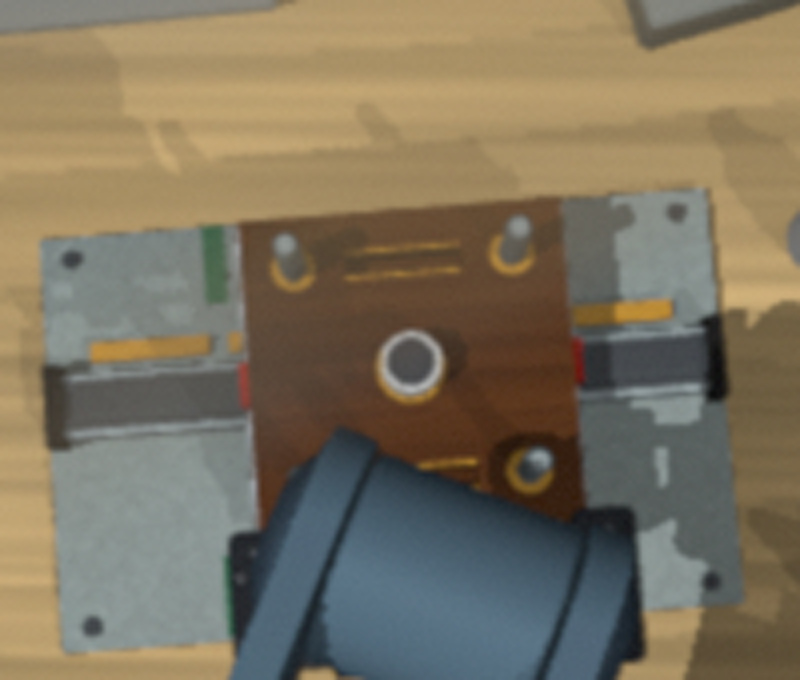

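View pics/s4.png

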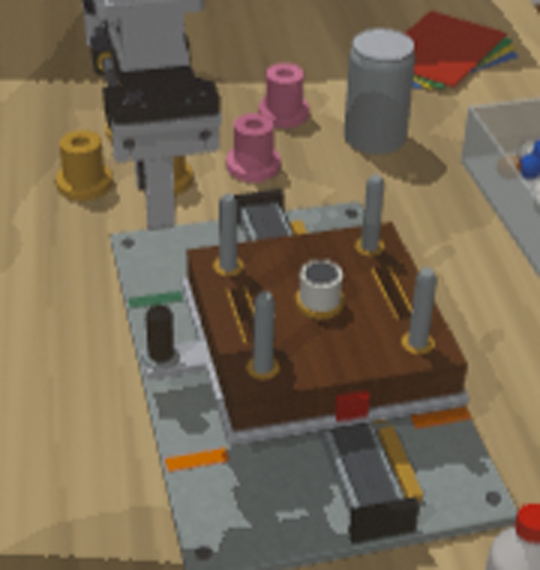

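```bash
python3 -m jog '[[[0,0,40],[0,0,0],0.5],[[0,0,80],[0,0,0],0.5],[[0,0,115],[0,0,0],0.5],[[0,0,140],[0,0,0],0.5],[[0,0,140],[0,0,0],0.5],[[0,0,140],[0,0,0],0.2],[[0,0,140],[0,0,0],0.1],[[0,0,140],[0,0,0],0.1]]'; python3 -m jog '[[[0,0,0],[0,0,0],0.1],[[0,0,0],[0,0,0],0.1],[[0,10,0],[0,0,0],0.1],[[0,25,0],[0,0,0],0.1],[[0,40,0],[0,0,0],0.1],[[0,55,0],[0,0,0],0.1],[[0,70,0],[0,0,0],0.1],[[0,80,0],[0,0,0],0.1]]'
```

```text
time: 2.2
ee_pos: [425.3, -34.5, 67.7]
ee_rot: [-0.043, 0.999, -0.001, 0.002]
wrist_force: [-0.2, 0.0, 0.4]
gripper_width: 0.32
time: 2.87
ee_pos: [418.2, 44.6, 67.7]
ee_rot: [-0.043, 0.999, -0.002, 0.002]
wrist_force: [-3.2, -9.9, 5.8]
gripper_width: 0.23
```

```bash
python3 -m jog '[[[0,10,0],[0,0,0],0.1],[[0,20,0],[0,0,0],0.1],[[0,30,0],[0,0,0],0.1],[[0,34,0],[0,0,0],0.1],[[0,35,0],[0,0,0],0.1],[[0,36,0],[0,0,0],0.1],[[0,36,0],[0,0,0],0.1],[[0,36,0],[0,0,0],0.1]]';  python3 -c "
from h import *
s=sense(); print(s['ee_pos']@[-np.sin(YAW),np.cos(YAW),0],s['wrist_force'])
snap('top','t5',(190,100,390,270),4);snap('side','s5',(190,120,370,310),3)"
```

```text
time: 3.53
ee_pos: [415.1, 79.6, 67.6]
ee_rot: [-0.043, 0.999, -0.002, 0.001]
wrist_force: [-3.1, -10.0, 7.6]
gripper_width: 0.226
44.335548559216555 [-3.13889196 -9.95761281  7.60128281]
```

View pics/t5.png

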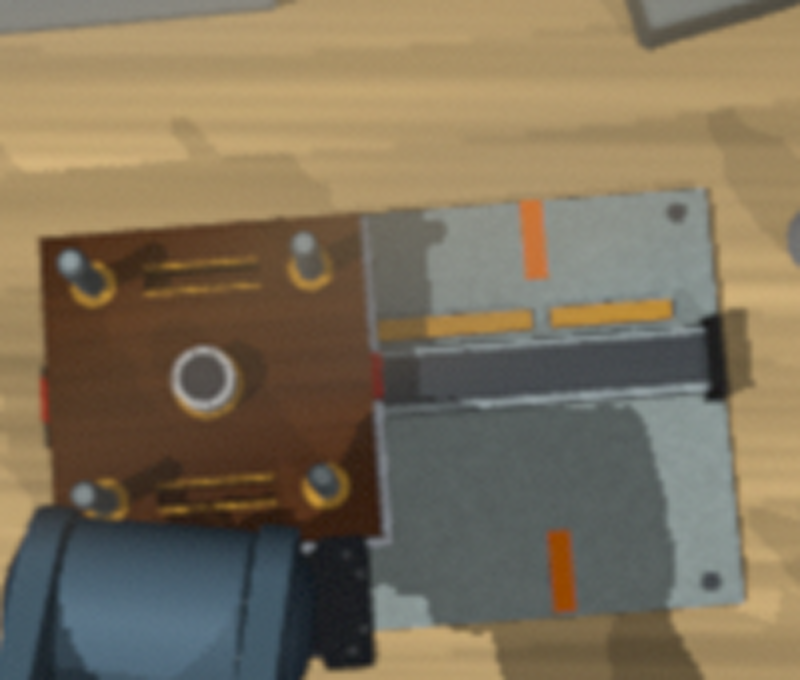

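View pics/s5.png

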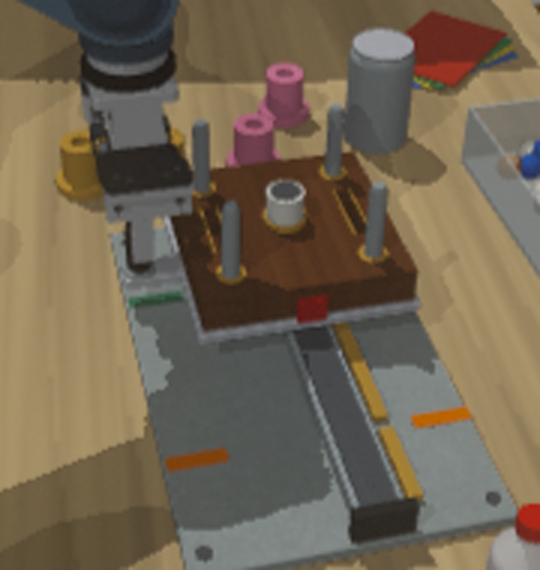

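```bash
python3 - <<'E'
from h import *
T=lambda p:(190+p[0]/4,100+p[1]/4)
a=ray("top",T((410,362)),116);b=ray("top",T((204,378)),116);print(a,b,np.linalg.norm(a-b))
c=np.array([423.2,81.2])+135*np.array([np.cos(YAW),np.sin(YAW)]);print(c)
o=ray("top",T((562,570)),12);o2=ray("top",T((535,240)),12);print(o,o2)
u=np.array([-np.sin(YAW),np.cos(YAW)])
print([x[:2]@u for x in(a,b,o,o2)], [ray("top",T(p),12)[:2]@u for p in ((215,265),)])
E
```

```text
[554.63605249 -23.57483688 116.        ] [544.12116576  92.45749392 116.        ] 116.50778785947794
[557.71831984  92.59392945]
[ 441.54528737 -118.38915515   12.        ] [ 646.50170587 -100.6925518    12.        ]
[np.float64(-70.3017147924715), np.float64(46.20406344761374), np.float64(-155.23293399352738), np.float64(-154.89768674838837)] [np.float64(45.5890718284834)]
```

```bash
python3 -m jog '[[[0,0,0],[0,0,0],0.3],[[0,0,0],[0,0,0],0.5],[[0,0,0],[0,0,0],0.5],[[0,0,0],[0,0,0],0.5],[[0,0,-40],[0,0,0],0.5],[[0,0,-80],[0,0,0],0.5],[[0,0,-120],[0,0,0],0.5],[[0,0,-140],[0,0,0],0.6]]';  python3 -c "
from h import *
go([448,287,205],np.pi/2+YAW)
snap('top','t6',(90,155,290,305),4);snap('side','s6',(190,120,370,310),3)"
```

```text
time: 4.3
ee_pos: [415.4, 81.6, 210.5]
ee_rot: [-0.043, 0.999, -0.0, 0.003]
wrist_force: [0.3, -1.1, 0.9]
gripper_width: 0.541
t4.30 at [415.4  81.6 210.5] w0.541 F [ 0.3 -1.1  0.9] j6 -1.73
 shift [-50.  201.9   5.6] turn [-0.0007  0.0068  0.001 ]
```

View pics/t6.png

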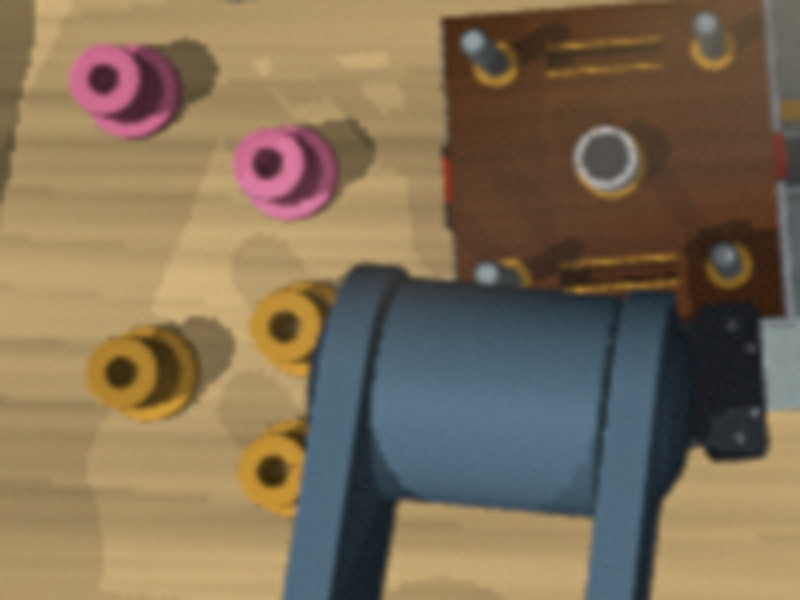

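View pics/s6.png

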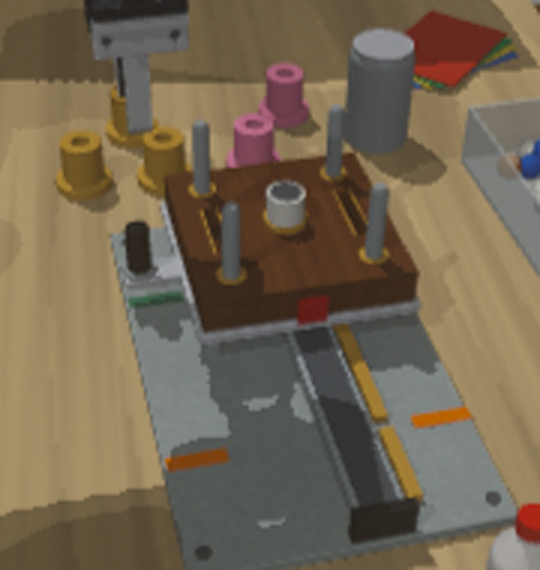

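```bash
python3 - <<'E'
from h import *
U=lambda p:(90+p[0]/4,155+p[1]/4)
S=lambda p:(190+p[0]/3,120+p[1]/3)
ex=np.array([np.cos(YAW),np.sin(YAW)]);ey=np.array([-ex[1],ex[0]])
def L(P): return np.round([P[:2]@ex,P[:2]@ey],1)
for n,t,f,s,sf in[('FL',(472,41),(493,66),(335,110),(334,171)),('FR',(707,22),(712,47),(378,188),(375,254)),('NR',(722,255),(728,267),(232,206),(231,272)),('NL',(487,272),None,(202,125),(202,188))]:
    print(n,"tip",L(ray("top",U(t),158)),"foot",L(ray("top",U(f),84)) if f else None,"side tip",L(ray("side",S(s),158)),"sfoot",L(ray("side",S(sf),84)))
print("sock",L(ray("top",U((607,157)),116)), L(ray("side",S((286,190)),116)))
for p,q,n in[((122,373),(131,91),'A'),((285,326),(164,136),'B'),((273,470),(82,139),'C')]: print("sl",n,ray("top",U(p),56).round(1),ray("side",S(q),56).round(1),tri(S(q),U(p)).round(1))
E
python3 -c "
from h import *
crop('s6_full','s7',(200,130,290,190),8)"
```

```text
FL tip [613.7 110.1] foot [613.2 111.2] side tip [614.  100.8] sfoot [619.6 108.7]
FR tip [614.7 -18.6] foot [615.  -17.6] side tip [615.  -24.9] sfoot [619.4 -21.7]
NR tip [487.3 -18.3] foot [485.8 -18.3] side tip [490.4 -24.1] sfoot [490.6 -19.1]
NL tip [487.1 108.7] foot None side tip [489.9 100.7] sfoot [490.  107.6]
sock [550.4  44.5] [554.7  44.9]
sl A [419.3 383.5  56. ] [425.3 379.5  56. ] [421.9 384.7  53. ]
sl B [448.6 287.   56. ] [453.8 285.   56. ] [450.9 287.5  54.4]
sl C [363.7 290.6  56. ] [369.2 289.6  56. ] [366.  290.9  55.3]
```

View pics/s7.png

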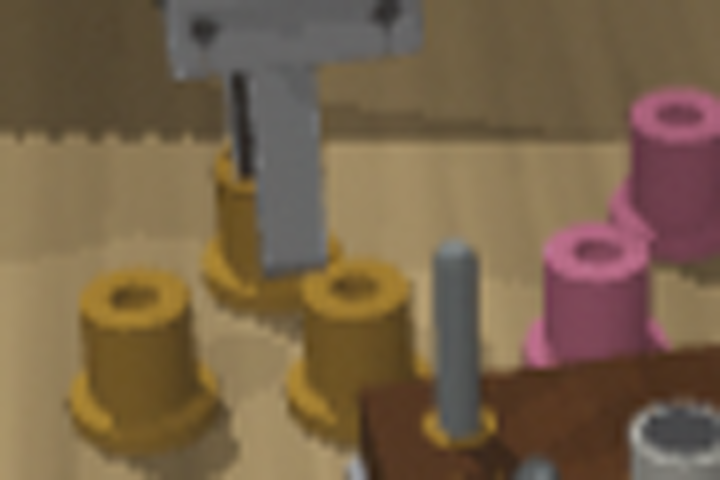

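```bash
cat >> h.py <<'E'
EX=np.array([np.cos(YAW),np.sin(YAW)]);EY=np.array([-EX[1],EX[0]])
def rod(n): 
    l={'FL':(616.6,109.3),'FR':(616.6,-18.7),'NL':(488.6,109.3),'G1':(488.6,45.3)}[n]
    return l[0]*EX+l[1]*EY
YR=np.pi/2+YAW
E
python3 -c "
from h import *
for n in('FL','FR','NL'): print(n,rod(n))
go([451,286.5,220],YR); go([451,286.5,20],YR)"
```

```text
FL [605.17510758 160.95073522]
FR [615.97824068  33.40743937]
NL [477.63181173 150.14760211]
t4.40 at [416.2  81.5 210. ] w0.591 F [ 0.9  0.3 -0.2] j6 -1.73
 shift [-52.3 201.3  -9.8] turn [-0.0011  0.0089  0.001 ]
t4.40 at [416.2  81.5 210. ] w0.591 F [ 0.9  0.3 -0.2] j6 -1.73
 shift [-50.5 201.5 190.2] turn [-0.0011  0.0089  0.001 ]
```

```bash
python3 -m jog '[[[-51,201,-5],[0,0,0],0.7],[[-51,201,-5],[0,0,0],0.7],[[-51,201,-5],[0,0,0],0.7],[[-51,201,-5],[0,0,0],0.7],[[-51,201,-5],[0,0,0],0.7],[[-51,201,-5],[0,0,0],0.7],[[-51,201,-5],[0,0,0],0.7],[[-51,201,-5],[0,0,0],0.7]]';  python3 -c "
from h import *
go([451,286.5,20],YR)
snap('side','s8',(180,80,320,200),5)"
```

```text
time: 5.07
ee_pos: [446.3, 285.5, 208.6]
ee_rot: [-0.043, 0.999, -0.001, -0.002]
wrist_force: [-0.5, 0.5, 0.9]
gripper_width: 0.699
t5.07 at [446.3 285.5 208.6] w0.699 F [-0.5  0.5  0.9] j6 -1.30
 shift [ -5.4   0.8 188.6] turn [-0.0011 -0.0032  0.0012]
```

View pics/s8.png

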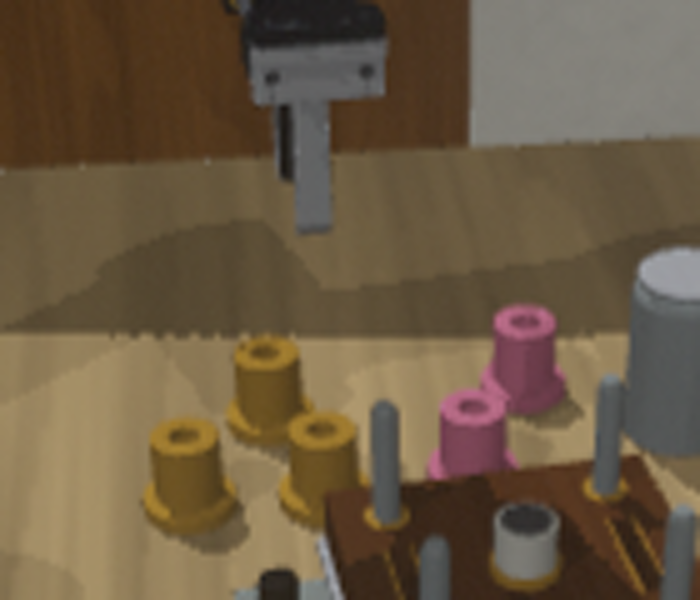

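```bash
python3 -m jog '[[[-1,0,35],[0,0,0],0.7],[[-1,0,70],[0,0,0],0.7],[[-1,0,105],[0,0,0],0.7],[[-1,0,120],[0,0,0],0.7],[[-1,0,120],[0,0,0],0.7],[[-1,0,120],[0,0,0],0.7],[[-1,0,120],[0,0,0],0.7],[[-1,0,120],[0,0,0],0.7]]';  python3 -c "
from h import *
go([451,286.5,20],YR)"
```

```text
time: 5.78
ee_pos: [449.9, 286.2, 92.7]
ee_rot: [-0.042, 0.999, 0.001, 0.002]
wrist_force: [0.4, 0.3, -0.3]
gripper_width: 0.703
t5.78 at [449.9 286.2  92.7] w0.703 F [ 0.4  0.3 -0.3] j6 -1.30
 shift [-0.9  0.1 72.7] turn [ 0.001   0.0038 -0.0001]
```

```bash
python3 -m jog '[[[-1,0,35],[0,0,0],0.7],[[-1,0,60],[0,0,0],0.7],[[-1,0,72],[0,0,0],0.7],[[-1,0,72],[0,0,0],0.7],[[-1,0,72],[0,0,0],0.4],[[-1,0,72],[0,0,0],0.35],[[-1,0,72],[0,0,0],0.35],[[-1,0,72],[0,0,0],0.35]]';  python3 -c "
from h import *
go([451,286.5,20],YR)
snap('side','s9',(180,80,320,200),5)"
```

```text
time: 6.45
ee_pos: [450.6, 286.3, 20.2]
ee_rot: [-0.043, 0.999, -0.0, 0.001]
wrist_force: [-0.5, -0.1, 4.3]
gripper_width: 0.459
t6.45 at [450.6 286.3  20.2] w0.459 F [-0.5 -0.1  4.3] j6 -1.30
 shift [-0.4  0.1  0.2] turn [-0.0002  0.0029  0.0014]
```

View pics/s9.png

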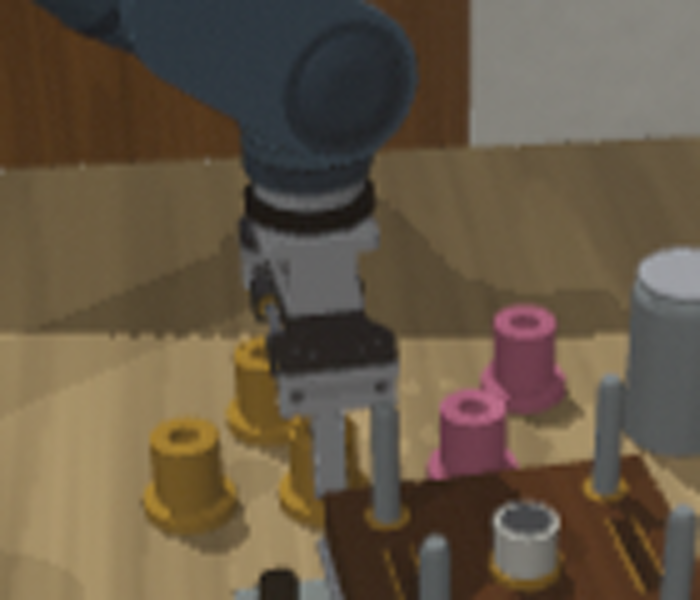

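```bash
python3 -m jog '[[[0,0,0],[0,0,0],0.35],[[0,0,-10],[0,0,0],0.35],[[0,0,-40],[0,0,0],0.35],[[0,0,-75],[0,0,0],0.35],[[0,0,-110],[0,0,0],0.35],[[0,0,-145],[0,0,0],0.35],[[0,0,-180],[0,0,0],0.35],[[0,0,-205],[0,0,0],0.35]]';  python3 -c "
from h import *
go([*rod('FL'),225],YR)
snap('side','s10',(180,30,320,200),4)"
```

```text
time: 7.17
ee_pos: [449.1, 286.4, 226.4]
ee_rot: [-0.043, 0.999, 0.001, 0.001]
wrist_force: [0.6, 0.6, -5.3]
gripper_width: 0.456
t7.17 at [449.1 286.4 226.4] w0.456 F [ 0.6  0.6 -5.3] j6 -1.30
 shift [-144.8 -138.3    1.6] turn [0.001  0.0019 0.0008]
```

View pics/s10.png

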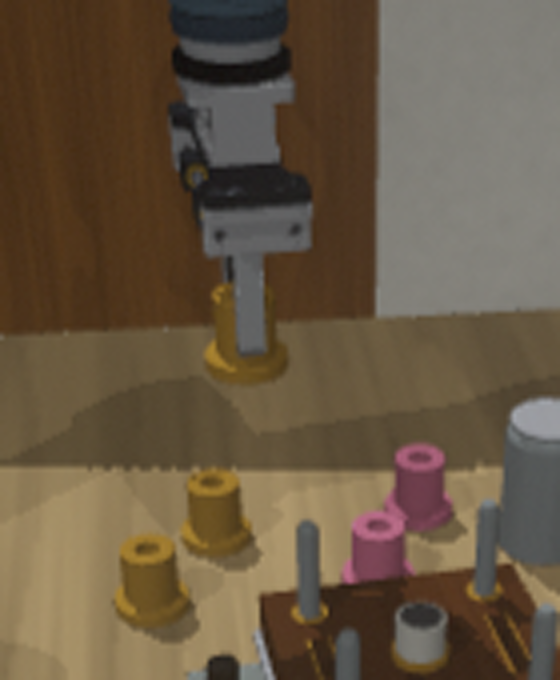

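```bash
python3 -m jog '[[[-145,-138,1],[0,0,0],0.35],[[-145,-138,1],[0,0,0],0.35],[[-145,-138,1],[0,0,0],0.35],[[-145,-138,1],[0,0,0],0.35],[[-145,-138,1],[0,0,0],0.35],[[-145,-138,1],[0,0,0],0.35],[[-145,-138,1],[0,0,0],0.35],[[-145,-138,1],[0,0,0],0.35]]';  python3 -c "
from h import *
go([*rod('FL'),190],YR)
snap('side','s11',(230,60,370,220),5)
snap('top','t11',(180,100,320,220),5)
p=sense()['ee_pos']
for dz in(-20,-8,36): print(dz,(proj('side',p+[0,0,dz])[0]-[230,60])*5)
f=p.copy(); f[:2]-=EY*35; print('fingertip outer',(proj('side',f)[0]-[230,60])*5)
print('rod tip',(proj('side',[*rod('FL'),158])[0]-[230,60])*5,(proj('side',[*rod('FL'),84])[0]-[230,60])*5)
"
```

```text
time: 7.88
ee_pos: [604.1, 161.2, 220.4]
ee_rot: [-0.042, 0.999, 0.0, -0.002]
wrist_force: [-0.0, -0.7, -5.3]
gripper_width: 0.457
t7.88 at [604.1 161.2 220.4] w0.457 F [-0.  -0.7 -5.3] j6 -1.58
 shift [-1.1 -0.4 30.3] turn [ 0.0006 -0.0038  0.0004]
-20 [360.93839935 404.81268315]
-8 [362.20868399 385.02401248]
36 [367.03013585 309.91476553]
fingertip outer [381.90078951 403.77036771]
rod tip [358.63325143 474.84556206] [351.46630856 585.06284492]
```

View pics/s11.png

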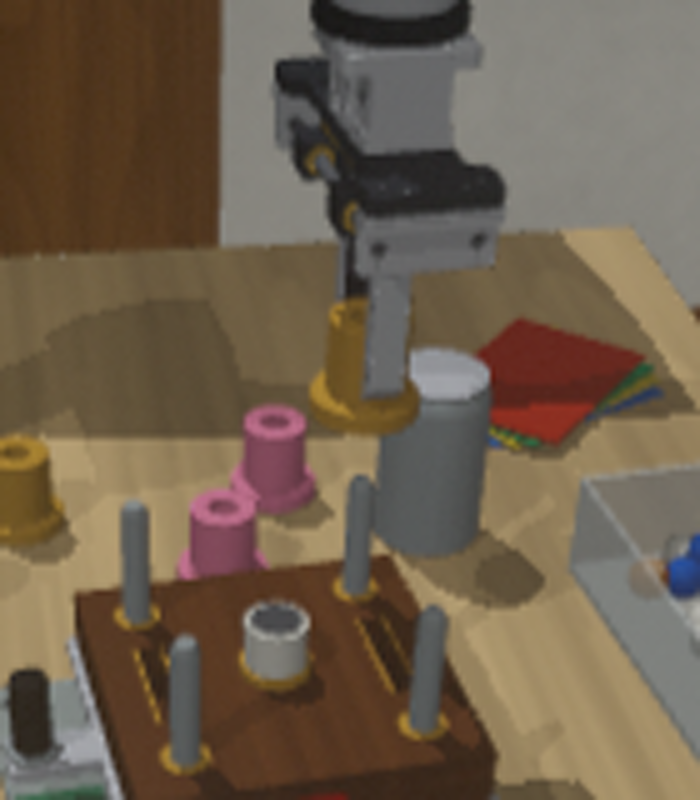

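View pics/t11.png

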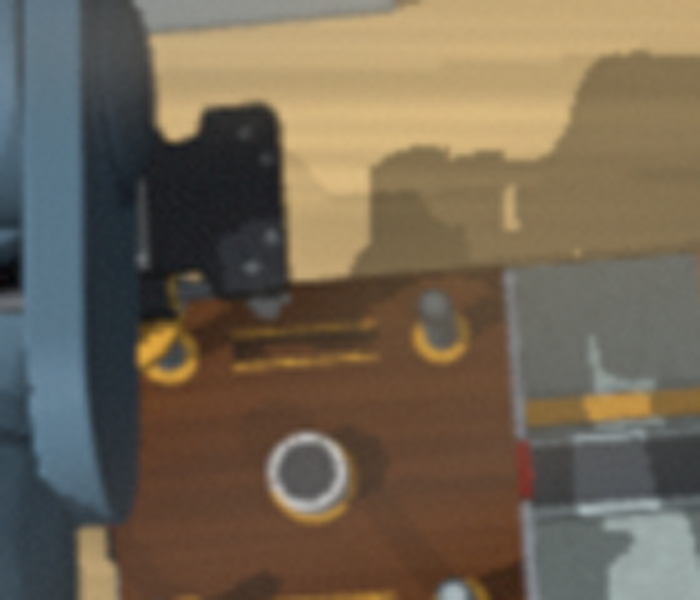

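```bash
python3 -m jog '[[[-1,0,20],[0,0,0],0.35],[[-1,0,40],[0,0,0],0.35],[[-1,0,50],[0,0,0],0.35],[[-1,0,54],[0,0,0],0.35],[[-1,0,58],[0,0,0],0.35],[[-1,0,60],[0,0,0],0.35],[[-1,0,60],[0,0,0],0.35],[[-1,0,60],[0,0,0],0.35]]';  python3 -c "
from h import *
go([*rod('FL'),104],YR)
snap('side','s12',(230,60,370,220),5)
"
```

```text
time: 8.65
ee_pos: [606.1, 161.0, 162.6]
ee_rot: [-0.043, 0.999, -0.0, -0.001]
wrist_force: [-3.2, -3.3, -5.3]
gripper_width: 0.455
t8.65 at [606.1 161.  162.6] w0.455 F [-3.2 -3.3 -5.3] j6 -1.58
 shift [ 0.9  0.1 58.6] turn [-0.0004 -0.0012  0.0008]
```

View pics/s12.png

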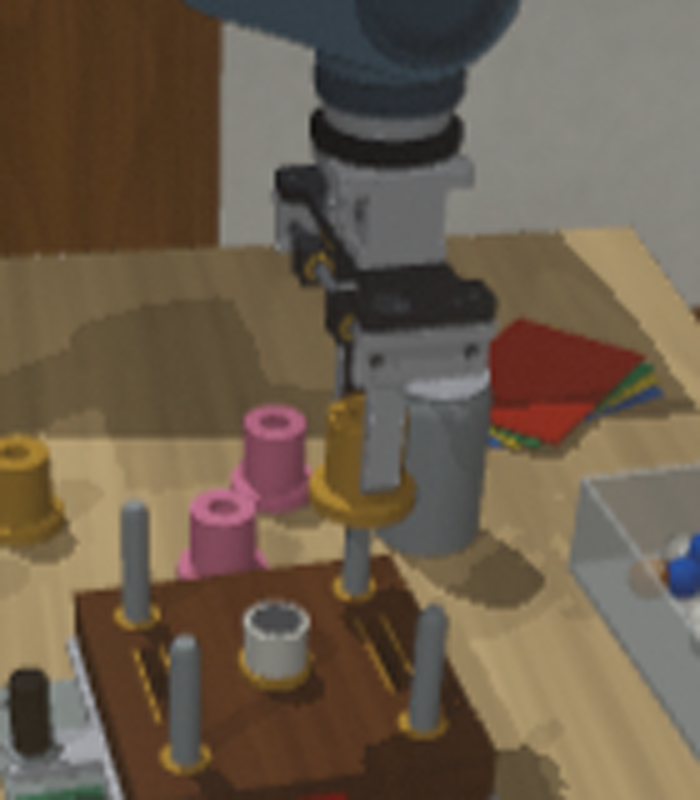

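```bash
python3 -m jog '[[[1,-1,8],[0,0,0],0.35],[[1,-1,16],[0,0,0],0.35],[[1,-1,24],[0,0,0],0.35],[[1,-1,32],[0,0,0],0.35],[[1,-1,40],[0,0,0],0.35],[[1,-1,48],[0,0,0],0.35],[[1,-1,53],[0,0,0],0.35],[[1,-1,55],[0,0,0],0.35]]'; python3 -m jog '[[[0,0,1],[0,0,0],0.35],[[0,0,2],[0,0,0],0.35],[[0,0,3],[0,0,0],0.35],[[0,0,4],[0,0,0],0.35],[[0,0,4],[0,0,0],0.35],[[0,0,4],[0,0,0],0.35],[[0,0,4],[0,0,0],0.35],[[0,0,4],[0,0,0],0.35]]'
```

```text
time: 9.37
ee_pos: [605.2, 160.2, 106.0]
ee_rot: [-0.043, 0.999, 0.0, -0.001]
wrist_force: [-0.1, -0.5, -4.7]
gripper_width: 0.462
time: 10.03
ee_pos: [606.0, 160.1, 104.2]
ee_rot: [-0.043, 0.999, -0.0, 0.0]
wrist_force: [-3.0, 0.2, 0.8]
gripper_width: 0.456
```

```bash
python3 -m jog '[[[0,0,0],[0,0,0],0.5],[[0,0,0],[0,0,0],0.62],[[0,0,0],[0,0,0],0.62],[[0,0,0],[0,0,0],0.62],[[0,0,-20],[0,0,0],0.62],[[0,0,-60],[0,0,0],0.62],[[0,0,-95],[0,0,0],0.62],[[0,0,-120],[0,0,0],0.62]]'
python3 -c "
from h import *
go([366.5,290,220],YR)
snap('side','s13',(230,60,370,220),5)
snap('top','t13',(90,155,290,305),4)
"
```

```text
time: 10.7
ee_pos: [606.8, 160.2, 227.3]
ee_rot: [-0.043, 0.999, 0.0, 0.002]
wrist_force: [-0.7, 0.2, 0.1]
gripper_width: 0.619
t10.70 at [606.8 160.2 227.3] w0.619 F [-0.7  0.2  0.1] j6 -1.58
 shift [228.4 149.8   6.3] turn [0.     0.0044 0.0007]
```

View pics/s13.png

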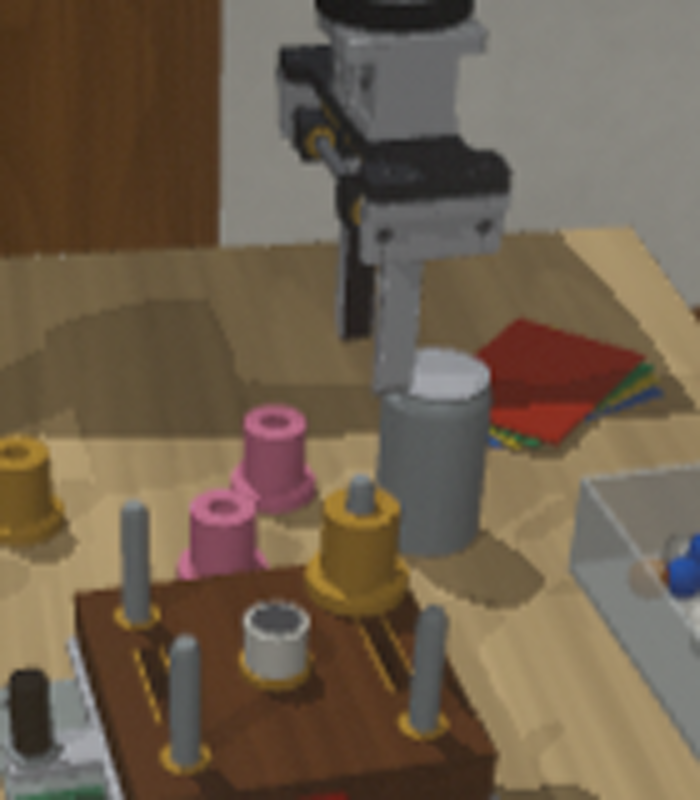

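View pics/t13.png

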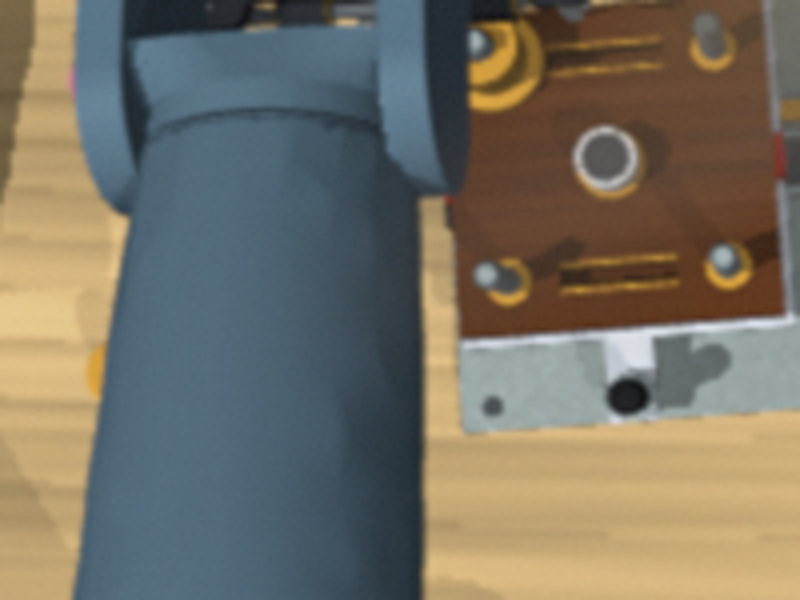

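```bash
python3 -m jog '[[[228,150,3],[0,0,0],0.7],[[228,150,3],[0,0,0],0.7],[[228,150,3],[0,0,0],0.7],[[228,150,3],[0,0,0],0.7],[[228,150,3],[0,0,0],0.7],[[228,150,3],[0,0,0],0.7],[[228,150,3],[0,0,0],0.7],[[228,150,3],[0,0,0],0.7]]'
python3 -c "
from h import *
snap('side','s14',(180,60,320,200),5)
go([366.5,290,100],YR)
"
```

```text
time: 11.47
ee_pos: [361.9, 291.5, 219.1]
ee_rot: [-0.045, 0.999, 0.0, -0.001]
wrist_force: [0.1, 0.1, -0.1]
gripper_width: 0.698
t11.52 at [363.8 290.7 219.5] w0.696 F [ 0.4 -0.4 -0.7] j6 -1.23
 shift [ -2.7  -0.9 119.5] turn [-0.0004 -0.0008  0.004 ]
```

View pics/s14.png

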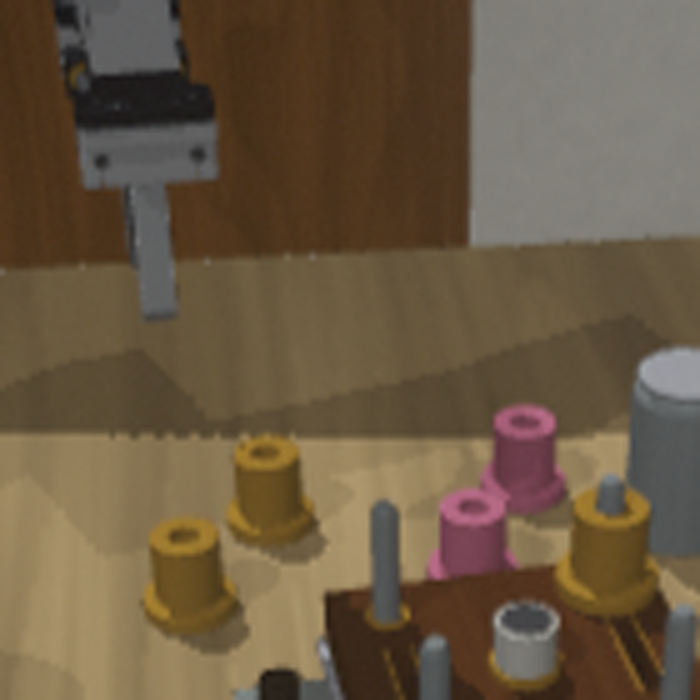

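```bash
python3 -m jog '[[[-2,-1,35],[0,0,0],0.7],[[-2,-1,70],[0,0,0],0.7],[[-2,-1,105],[0,0,0],0.7],[[-2,-1,130],[0,0,0],0.7],[[-2,-1,135],[0,0,0],0.7],[[-2,-1,135],[0,0,0],0.7],[[-2,-1,135],[0,0,0],0.7],[[-2,-1,135],[0,0,0],0.7]]'
python3 -c "
from h import *
go([366.5,290,20],YR)
"
```

```text
time: 12.18
ee_pos: [369.6, 289.8, 87.4]
ee_rot: [-0.042, 0.999, 0.001, 0.002]
wrist_force: [1.3, 0.4, -0.1]
gripper_width: 0.697
t12.18 at [369.6 289.8  87.4] w0.697 F [ 1.3  0.4 -0.1] j6 -1.23
 shift [ 3.3  0.4 67.4] turn [0.0012 0.0034 0.0002]
```

```bash
python3 -m jog '[[[2,0,30],[0,0,0],0.7],[[2,0,55],[0,0,0],0.7],[[2,0,67],[0,0,0],0.7],[[2,0,67],[0,0,0],0.7],[[2,0,67],[0,0,0],0.4],[[2,0,67],[0,0,0],0.35],[[2,0,67],[0,0,0],0.35],[[2,0,67],[0,0,0],0.35]]'
python3 -c "
from h import *
go([366.5,290,20],YR)
"; python3 -m jog '[[[0,0,0],[0,0,0],0.35],[[0,0,-10],[0,0,0],0.35],[[0,0,-40],[0,0,0],0.35],[[0,0,-75],[0,0,0],0.35],[[0,0,-110],[0,0,0],0.35],[[0,0,-145],[0,0,0],0.35],[[0,0,-180],[0,0,0],0.35],[[0,0,-205],[0,0,0],0.35]]'
python3 -c "
from h import *
go([*rod('FR'),225],YR)"
```

```text
time: 12.85
ee_pos: [367.1, 289.6, 20.1]
ee_rot: [-0.043, 0.999, 0.0, 0.001]
wrist_force: [0.1, 0.1, 4.6]
gripper_width: 0.463
t12.85 at [367.1 289.6  20.1] w0.463 F [0.1 0.1 4.6] j6 -1.23
 shift [0.6 0.5 0.1] turn [0.0006 0.003  0.0012]
time: 13.52
ee_pos: [365.6, 289.2, 226.5]
ee_rot: [-0.043, 0.999, 0.001, 0.001]
wrist_force: [0.7, 0.4, -5.0]
gripper_width: 0.465
t13.52 at [365.6 289.2 226.5] w0.465 F [ 0.7  0.4 -5. ] j6 -1.23
 shift [-227.7 -276.2    1.7] turn [0.001  0.0021 0.0008]
```

```bash
python3 -m jog '[[[-200,-240,0],[0,0,0],0.35],[[-200,-240,0],[0,0,0],0.35],[[-200,-240,0],[0,0,0],0.35],[[-200,-240,0],[0,0,0],0.35],[[-200,-240,0],[0,0,0],0.35],[[-200,-240,0],[0,0,0],0.35],[[-200,-240,0],[0,0,0],0.35],[[-200,-240,0],[0,0,0],0.35]]'
python3 -m jog '[[[-26,-36,0],[0,0,0],0.35],[[-26,-36,0],[0,0,0],0.35],[[-26,-36,5],[0,0,0],0.35],[[-26,-36,20],[0,0,0],0.35],[[-26,-36,30],[0,0,0],0.35],[[-26,-36,30],[0,0,0],0.35],[[-26,-36,30],[0,0,0],0.35],[[-26,-36,30],[0,0,0],0.35]]'
python3 -c "
from h import *
go([*rod('FR'),185],YR)
snap('side','s15',(250,60,370,220),5)
p=sense()['ee_pos']
for dz in(-20,-8,36): print(dz,(proj('side',p+[0,0,dz])[0]-[250,60])*5)
print('rod tip',(proj('side',[*rod('FR'),158])[0]-[250,60])*5,(proj('side',[*rod('FR'),84])[0]-[250,60])*5)"
```

```text
time: 14.18
ee_pos: [587.0, 63.4, 222.6]
ee_rot: [-0.041, 0.999, -0.0, -0.0]
wrist_force: [-1.3, 0.3, -5.3]
gripper_width: 0.461
time: 14.85
ee_pos: [614.2, 34.0, 193.8]
ee_rot: [-0.043, 0.999, 0.0, 0.0]
wrist_force: [0.1, 0.5, -4.9]
gripper_width: 0.46
t14.85 at [614.2  34.  193.8] w0.460 F [ 0.1  0.5 -4.9] j6 -1.79
 shift [-1.8 -0.7  8.8] turn [0.0001 0.0001 0.0016]
-20 [328.84354327 578.97459763]
-8 [330.75767367 558.93347336]
36 [338.04387835 482.64622894]
rod tip [329.20230083 605.99191763] [318.12860871 720.52369719]
```

View pics/s15.png

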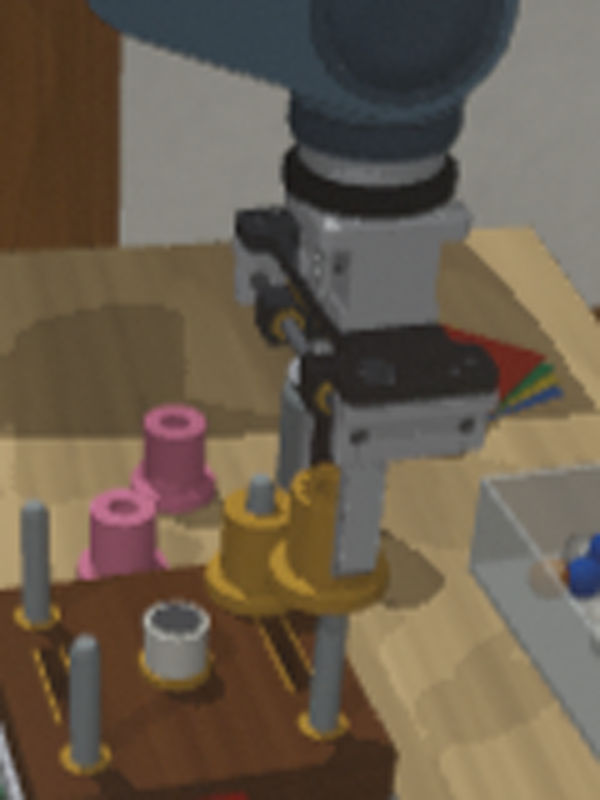

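```bash
python3 -m jog '[[[-2,-1,8],[0,0,0],0.35],[[-2,-1,14],[0,0,0],0.35],[[-2,-1,18],[0,0,0],0.35],[[-2,-1,22],[0,0,0],0.35],[[-2,-1,26],[0,0,0],0.35],[[-2,-1,30],[0,0,0],0.35],[[-2,-1,30],[0,0,0],0.35],[[-2,-1,30],[0,0,0],0.35]]'
python3 -c "
from h import *
go([*rod('FR'),104],YR)
snap('side','s16',(250,60,370,220),5)"
```

```text
time: 15.57
ee_pos: [616.5, 32.5, 163.2]
ee_rot: [-0.043, 0.999, 0.0, -0.0]
wrist_force: [1.4, -0.7, -5.4]
gripper_width: 0.47
t15.57 at [616.5  32.5 163.2] w0.470 F [ 1.4 -0.7 -5.4] j6 -1.79
 shift [ 0.5  0.9 59.2] turn [ 0.0001 -0.0001  0.0006]
```

View pics/s16.png

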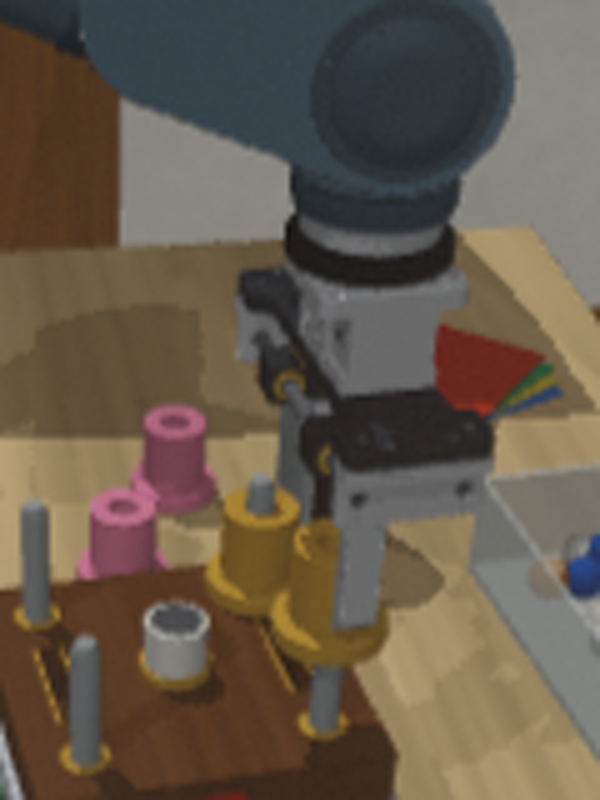

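Low lateral force, the sleeve is on the rod. Continue down.

```bash
python3 -m jog '[[[0,0,8],[0,0,0],0.35],[[0,0,16],[0,0,0],0.35],[[0,0,24],[0,0,0],0.35],[[0,0,32],[0,0,0],0.35],[[0,0,40],[0,0,0],0.35],[[0,0,48],[0,0,0],0.35],[[0,0,54],[0,0,0],0.35],[[0,0,56],[0,0,0],0.35]]'; python3 -m jog '[[[0,0,1],[0,0,0],0.35],[[0,0,2],[0,0,0],0.35],[[0,0,3],[0,0,0],0.35],[[0,0,4],[0,0,0],0.35],[[0,0,4],[0,0,0],0.35],[[0,0,4],[0,0,0],0.35],[[0,0,4],[0,0,0],0.35],[[0,0,4],[0,0,0],0.35]]'
```

```text
time: 16.28
ee_pos: [616.5, 32.4, 106.4]
ee_rot: [-0.043, 0.999, 0.0, -0.0]
wrist_force: [1.6, 0.4, -3.3]
gripper_width: 0.467
time: 16.95
ee_pos: [616.6, 32.5, 104.1]
ee_rot: [-0.043, 0.999, -0.0, 0.0]
wrist_force: [-2.9, -0.0, 2.5]
gripper_width: 0.471
```

```bash
python3 -m jog '[[[0,0,0],[0,0,0],0.5],[[0,0,0],[0,0,0],0.62],[[0,0,0],[0,0,0],0.62],[[0,0,0],[0,0,0],0.62],[[0,0,-20],[0,0,0],0.62],[[0,0,-60],[0,0,0],0.62],[[0,0,-95],[0,0,0],0.62],[[0,0,-120],[0,0,0],0.62]]'
python3 -c "
from h import *
go([422,384,225],YR)
snap('side','s17',(180,60,370,220),4)
snap('top','t17',(90,155,290,305),4)
"
```

```text
time: 17.62
ee_pos: [617.5, 32.4, 227.0]
ee_rot: [-0.043, 0.999, -0.0, 0.002]
wrist_force: [0.0, -0.2, -0.0]
gripper_width: 0.619
t17.62 at [617.5  32.4 227. ] w0.619 F [ 0.  -0.2 -0. ] j6 -1.79
 shift [164.9 367.    1.1] turn [-0.0008  0.0037  0.0007]
```

View pics/s17.png

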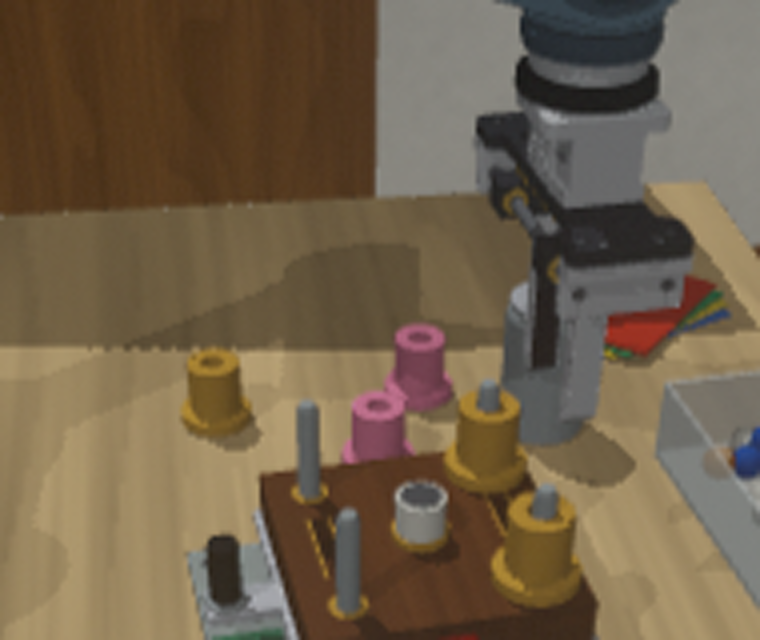

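View pics/t17.png

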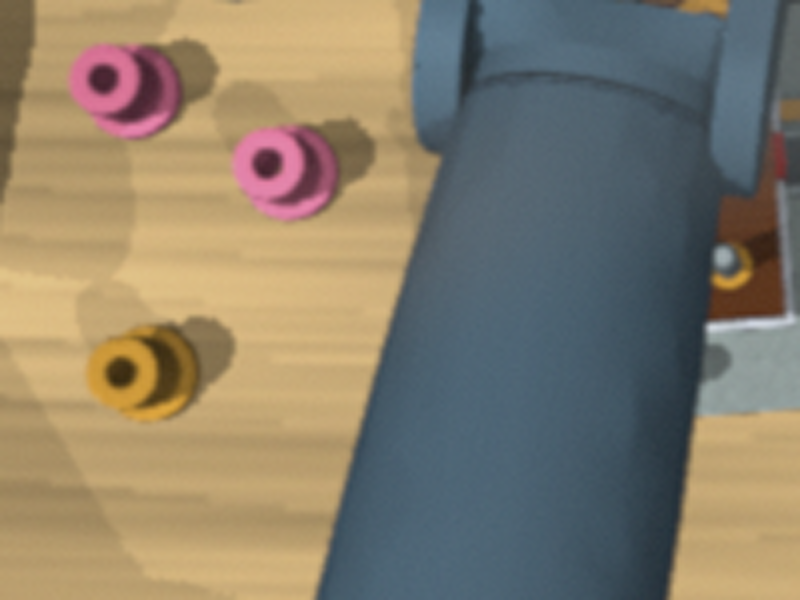

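```bash
python3 -c "
from h import *
print(ray('side',(233.5,149.25),56),ray('top',(90+122/4,155+373/4),56),tri((233.5,149.25),(120.5,248.25)))"
python3 -m jog '[[[120,260,0],[0,0,0],0.7],[[120,260,0],[0,0,0],0.7],[[120,260,0],[0,0,0],0.7],[[120,260,0],[0,0,0],0.7],[[120,260,0],[0,0,0],0.7],[[120,260,0],[0,0,0],0.7],[[120,260,0],[0,0,0],0.7],[[120,260,0],[0,0,0],0.7]]'
python3 -m jog '[[[45,107,20],[0,0,0],0.7],[[45,107,20],[0,0,0],0.7],[[45,107,20],[0,0,0],0.7],[[45,107,50],[0,0,0],0.7],[[45,107,80],[0,0,0],0.7],[[45,107,110],[0,0,0],0.7],[[45,107,130],[0,0,0],0.7],[[45,107,130],[0,0,0],0.7]]'
python3 -m jog '[[[0,0,0],[0,0,0],0.7],[[0,0,0],[0,0,0],0.7],[[0,0,0],[0,0,0],0.7],[[0,0,0],[0,0,0],0.7],[[0,0,0],[0,0,0],0.7],[[0,0,0],[0,0,0],0.7],[[0,0,0],[0,0,0],0.7],[[0,0,0],[0,0,0],0.7]]'
python3 -c "
from h import *
go([422,382.5,20],YR)"
```

```text
[425.21128555 386.53203395  56.        ] [419.28065831 383.52909679  56.        ] [421.73940716 382.67937663  58.30261885]
time: 18.38
ee_pos: [471.1, 285.5, 222.0]
ee_rot: [-0.046, 0.999, 0.001, -0.001]
wrist_force: [-0.0, -0.5, -0.0]
gripper_width: 0.7
time: 19.05
ee_pos: [417.4, 381.4, 87.2]
ee_rot: [-0.042, 0.999, -0.003, -0.005]
wrist_force: [-0.5, 0.1, -0.0]
gripper_width: 0.698
time: 19.72
ee_pos: [421.0, 384.2, 93.7]
ee_rot: [-0.043, 0.999, 0.0, 0.0]
wrist_force: [-0.7, -0.2, 0.4]
gripper_width: 0.704
t19.72 at [421.  384.2  93.7] w0.704 F [-0.7 -0.2  0.4] j6 -1.12
 shift [-0.9 -1.8 73.7] turn [0.0002 0.0004 0.0008]
```

```bash
python3 -m jog '[[[-1,0,30],[0,0,0],0.7],[[-1,0,60],[0,0,0],0.7],[[-1,0,73],[0,0,0],0.7],[[-1,0,73],[0,0,0],0.7],[[-1,0,73],[0,0,0],0.4],[[-1,0,73],[0,0,0],0.35],[[-1,0,73],[0,0,0],0.35],[[-1,0,73],[0,0,0],0.35]]'
python3 -m jog '[[[0,0,0],[0,0,0],0.35],[[0,0,-10],[0,0,0],0.35],[[0,0,-40],[0,0,0],0.35],[[0,0,-75],[0,0,0],0.35],[[0,0,-110],[0,0,0],0.35],[[0,0,-145],[0,0,0],0.35],[[0,0,-180],[0,0,0],0.35],[[0,0,-205],[0,0,0],0.35]]'
python3 -c "
from h import *
go([*rod('NL'),195],YR)"
```

```text
time: 20.38
ee_pos: [423.1, 384.1, 22.2]
ee_rot: [-0.043, 0.999, -0.0, 0.001]
wrist_force: [-0.6, -1.9, 4.9]
gripper_width: 0.459
time: 21.05
ee_pos: [421.7, 384.7, 228.6]
ee_rot: [-0.043, 0.999, 0.001, 0.001]
wrist_force: [0.4, 0.7, -5.3]
gripper_width: 0.455
t21.05 at [421.7 384.7 228.6] w0.455 F [ 0.4  0.7 -5.3] j6 -1.12
 shift [ -35.7 -238.5   33.2] turn [0.002  0.002  0.0008]
```

```bash
python3 -m jog '[[[-36,-239,0],[0,0,0],0.35],[[-36,-239,0],[0,0,0],0.35],[[-36,-239,0],[0,0,0],0.35],[[-36,-239,0],[0,0,0],0.35],[[-36,-239,0],[0,0,0],0.35],[[-36,-239,0],[0,0,0],0.35],[[-36,-239,15],[0,0,0],0.35],[[-36,-239,30],[0,0,0],0.35]]'
python3 -m jog '[[[0,0,2],[0,0,0],0.35],[[0,0,2],[0,0,0],0.35],[[0,0,2],[0,0,0],0.35],[[0,0,2],[0,0,0],0.35],[[0,0,2],[0,0,0],0.35],[[0,0,2],[0,0,0],0.35],[[0,0,2],[0,0,0],0.35],[[0,0,2],[0,0,0],0.35]]'
python3 -c "
from h import *
r=rod('NL')-[0,.8]
go([*r,165],YR)
snap('side','s18',(190,60,310,220),5)
p=sense()['ee_pos']
for dz in(-20,-8,36): print(dz,(proj('side',p+[0,0,dz])[0]-[190,60])*5)
print('rod tip',(proj('side',[*r,158])[0]-[190,60])*5,(proj('side',[*r,84])[0]-[190,60])*5)"
```

```text
time: 21.72
ee_pos: [478.5, 147.5, 195.7]
ee_rot: [-0.041, 0.999, 0.0, 0.001]
wrist_force: [-0.6, 0.1, -6.0]
gripper_width: 0.461
time: 22.38
ee_pos: [478.2, 149.3, 193.7]
ee_rot: [-0.043, 0.999, 0.0, 0.0]
wrist_force: [-0.6, -0.1, -5.5]
gripper_width: 0.459
t22.38 at [478.2 149.3 193.7] w0.459 F [-0.6 -0.1 -5.5] j6 -1.58
 shift [ 0.6  0.1 28.7] turn [0.     0.0004 0.001 ]
-20 [331.83336785 476.12698679]
-8 [331.42067186 456.69738731]
36 [329.85379149 382.92914431]
rod tip [331.37125187 501.01565553] [333.78606605 612.70312189]
```

View pics/s18.png

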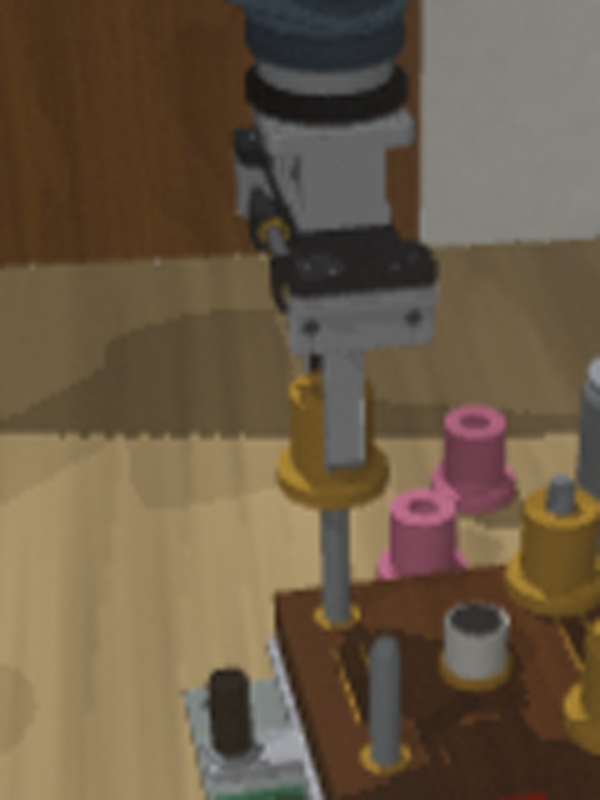

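```bash
python3 -m jog '[[[-1,0,8],[0,0,0],0.35],[[-1,0,14],[0,0,0],0.35],[[-1,0,18],[0,0,0],0.35],[[-1,0,22],[0,0,0],0.35],[[-1,0,26],[0,0,0],0.35],[[-1,0,30],[0,0,0],0.35],[[-1,0,30],[0,0,0],0.35],[[-1,0,30],[0,0,0],0.35]]'
python3 -c "
from h import *
go([*rod('NL'),106],YR)
snap('side','s19',(190,60,310,220),5)"
```

```text
time: 23.1
ee_pos: [478.9, 149.2, 163.2]
ee_rot: [-0.043, 0.999, -0.0, -0.0]
wrist_force: [-0.1, -0.3, -5.4]
gripper_width: 0.455
t23.10 at [478.9 149.2 163.2] w0.455 F [-0.1 -0.3 -5.4] j6 -1.58
 shift [ 1.2  1.1 57.2] turn [-0.     -0.0006  0.0006]
```

View pics/s19.png

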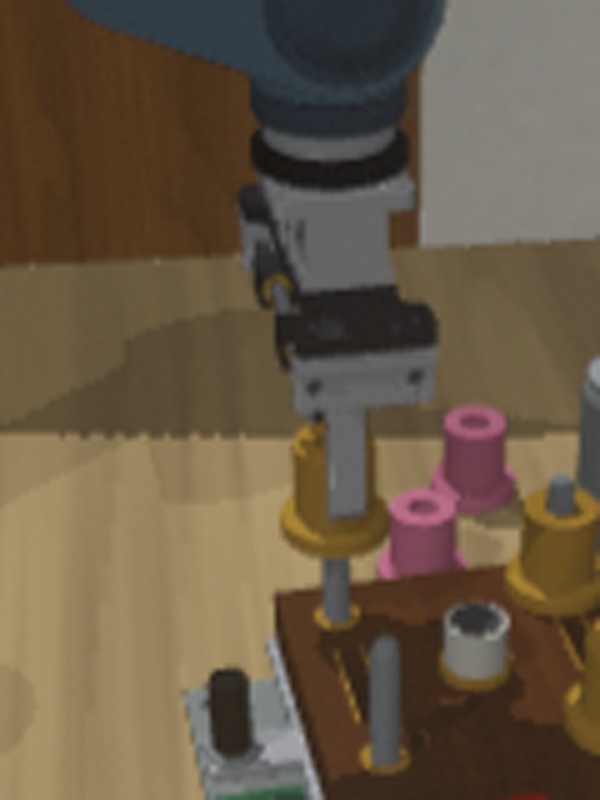

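```bash
python3 -m jog '[[[0,0,8],[0,0,0],0.35],[[0,0,16],[0,0,0],0.35],[[0,0,24],[0,0,0],0.35],[[0,0,32],[0,0,0],0.35],[[0,0,40],[0,0,0],0.35],[[0,0,48],[0,0,0],0.35],[[0,0,54],[0,0,0],0.35],[[0,0,55],[0,0,0],0.35]]'; python3 -m jog '[[[0,0,1],[0,0,0],0.35],[[0,0,2],[0,0,0],0.35],[[0,0,3],[0,0,0],0.35],[[0,0,4],[0,0,0],0.35],[[0,0,4],[0,0,0],0.35],[[0,0,4],[0,0,0],0.35],[[0,0,4],[0,0,0],0.35],[[0,0,4],[0,0,0],0.35]]'
```

```text
time: 23.82
ee_pos: [478.1, 149.1, 106.7]
ee_rot: [-0.043, 0.999, -0.0, -0.001]
wrist_force: [0.4, -0.1, -4.8]
gripper_width: 0.459
time: 24.48
ee_pos: [479.6, 149.3, 106.2]
ee_rot: [-0.043, 0.999, -0.0, 0.0]
wrist_force: [-4.8, -1.2, 4.2]
gripper_width: 0.455
```

```bash
python3 -m jog '[[[0,0,0],[0,0,0],0.5],[[0,0,0],[0,0,0],0.62],[[0,0,0],[0,0,0],0.62],[[0,0,0],[0,0,0],0.62],[[0,0,-20],[0,0,0],0.62],[[0,0,-60],[0,0,0],0.62],[[0,0,-95],[0,0,0],0.62],[[0,0,-120],[0,0,0],0.62]]'
python3 -c "
from h import *
snap('side','s20',(180,60,370,220),4)
crop('s20_full','s21',(210,300,310,390),7)
snap('top','t21',(390,205,450,285),7)
snap('top','t20',(180,140,320,240),5)
print(sense()['time'])
"
```

```text
time: 25.15
ee_pos: [480.2, 149.3, 228.0]
ee_rot: [-0.043, 0.999, 0.0, 0.002]
wrist_force: [1.2, 0.7, -0.4]
gripper_width: 0.621
25.3
```

View pics/s20.png

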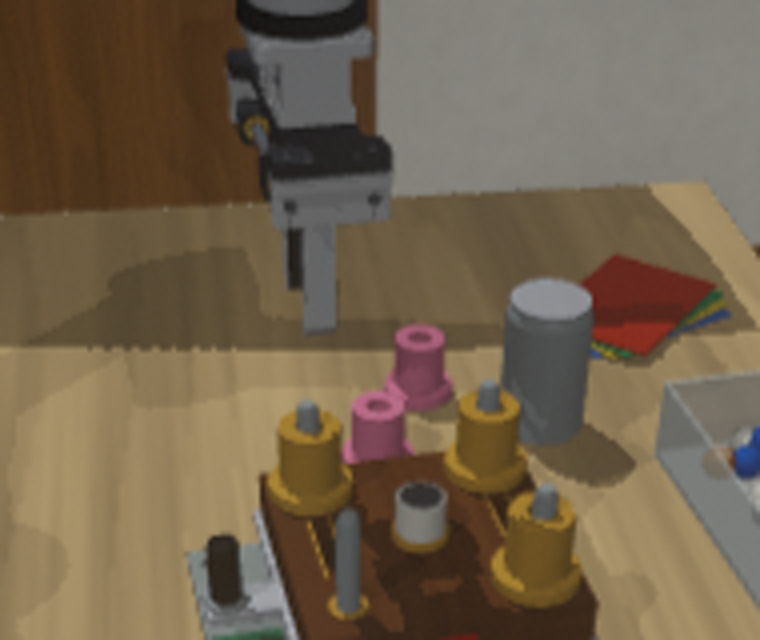

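View pics/s21.png

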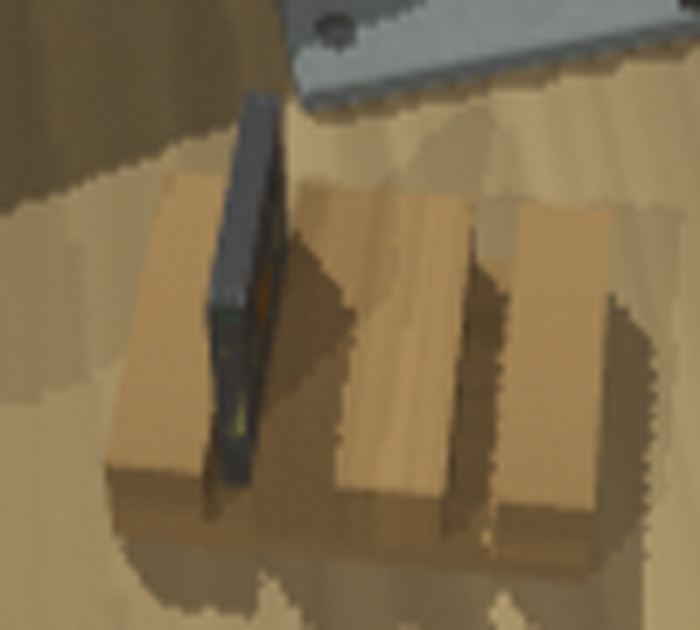

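View pics/t21.png

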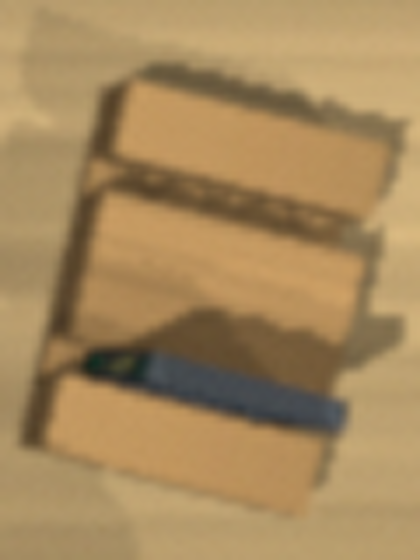

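View pics/t20.png

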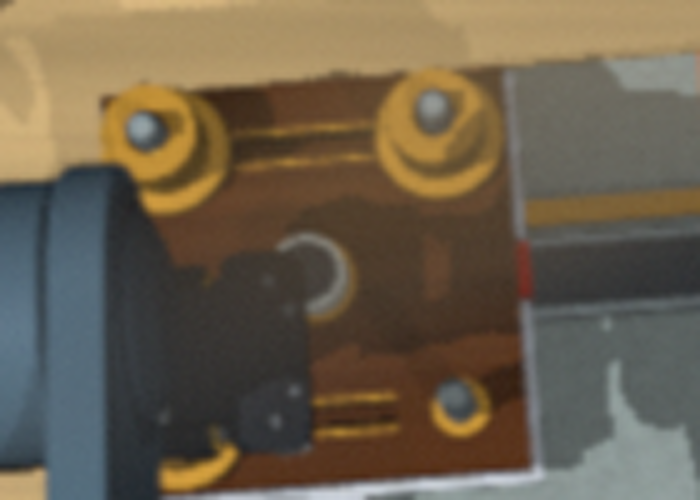

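```bash
python3 -c "
from h import *
V=lambda p:(390+p[0]/7,205+p[1]/7)
W=lambda p:(210+p[0]/7,300+p[1]/7)
for p in [(150,352),(145,385),(348,400),(342,432),(246,392)]: print('top',ray('top',V(p),100).round(1))
for p in [(250,93),(280,97),(210,300),(242,305),(245.5,199)]: print('side',ray('side',W(p),100).round(1))
print(tri(W((245.5,199)),V((246,392))))
for p in [(125,80),(398,145),(305,515),(42,440),(122,160),(378,222),(348,258)]: print('rack',ray('top',V(p),40).round(1))
for p in [(165,175),(225,180),(107,466),(208,473),(520,205),(610,208),(500,503),(592,512)]: print('rack s',ray('side',W(p),40).round(1))
"
```

```text
top [ 413.8 -291.5  100. ]
top [ 403.3 -289.8  100. ]
top [ 399.6 -354.   100. ]
top [ 389.4 -351.9  100. ]
top [ 401.6 -321.8  100. ]
side [ 409.1 -294.3  100. ]
side [ 417.  -296.7  100. ]
side [ 393.7 -354.9  100. ]
side [ 401.6 -357.5  100. ]
side [ 405.1 -326.9  100. ]
[ 403.06385501 -323.37964015   94.87907961]
rack [ 505.9 -300.    40. ]
rack [ 485.  -391.8   40. ]
rack [ 360.  -358.3   40. ]
rack [ 383.5 -270.7   40. ]
rack [ 478.5 -298.7   40. ]
rack [ 458.7 -384.6   40. ]
rack [ 446.4 -374.3   40. ]
rack s [ 383.9 -275.9   40. ]
rack s [ 400.9 -280.    40. ]
rack s [ 363.3 -362.5   40. ]
rack s [ 389.5 -368.2   40. ]
rack s [ 484.  -300.1   40. ]
rack s [ 509.5 -304.7   40. ]
rack s [ 464.4 -387.4   40. ]
rack s [ 487.9 -393.2   40. ]
```

```bash
python3 -c "
from h import *
go([441,-90,220],YR)"
python3 -m jog '[[[18,-241,4],[0,0,0.95],0.45],[[18,-241,4],[0,0,0.95],0.45],[[18,-241,4],[0,0,0.95],0.45],[[18,-241,4],[0,0,0.95],0.45],[[18,-241,4],[0,0,0.95],0.45],[[18,-241,4],[0,0,0.95],0.45],[[18,-241,4],[0,0,0.95],0.45],[[18,-241,4],[0,0,0.95],0.45]]'
python3 -c "
from h import *
go([403.3,-324.3,160],-0.235)"
```

```text
t25.30 at [480.7 149.4 227.1] w0.615 F [-1.2 -0.7  0.1] j6 -1.58
 shift [  60.  -235.1    6.8] turn [-0.      0.0057  0.0007]
time: 25.97
ee_pos: [480.6, -94.1, 218.2]
ee_rot: [0.423, 0.906, -0.0, -0.002]
wrist_force: [0.4, 0.8, 0.3]
gripper_width: 0.449
t25.97 at [480.6 -94.1 218.2] w0.449 F [0.4 0.8 0.3] j6 -1.12
 shift [-127.2 -206.9   58.1] turn [-0.003  -0.0023  0.9316]
```

```bash
python3 -m jog '[[[-127,-207,0],[0,0,0.935],0.45],[[-127,-207,0],[0,0,0.935],0.45],[[-127,-207,0],[0,0,0.935],0.45],[[-127,-207,0],[0,0,0.935],0.45],[[-127,-207,0],[0,0,0.935],0.45],[[-127,-207,0],[0,0,0.935],0.45],[[-127,-207,10],[0,0,0.935],0.45],[[-127,-207,40],[0,0,0.935],0.45]]'
python3 -m jog '[[[0,0,10],[0,0,0],0.45],[[0,0,20],[0,0,0],0.45],[[0,0,20],[0,0,0],0.45],[[0,0,20],[0,0,0],0.45],[[0,0,20],[0,0,0],0.45],[[0,0,20],[0,0,0],0.45],[[0,0,20],[0,0,0],0.45],[[0,0,20],[0,0,0],0.45]]'
python3 -c "
from h import *
go([403.3,-324.3,59],-0.235)
snap('side','s22',(200,240,320,390),5)
snap('top','t22',(360,180,460,290),6)
p=sense()['ee_pos'];print((proj('side',p)[0]-[200,240])*5)
"
```

```text
time: 26.63
ee_pos: [407.0, -327.0, 182.3]
ee_rot: [0.786, 0.618, 0.0, 0.003]
wrist_force: [-0.6, -0.3, -0.2]
gripper_width: 0.45
time: 27.3
ee_pos: [406.9, -323.6, 161.3]
ee_rot: [0.783, 0.622, 0.0, 0.001]
wrist_force: [0.4, 0.0, 0.3]
gripper_width: 0.45
t27.30 at [ 406.9 -323.6  161.3] w0.450 F [0.4 0.  0.3] j6 -0.66
 shift [ -1.4  -3.5 102.3] turn [0.0012 0.001  0.0064]
[222.82246368 332.14426013]
```

View pics/s22.png

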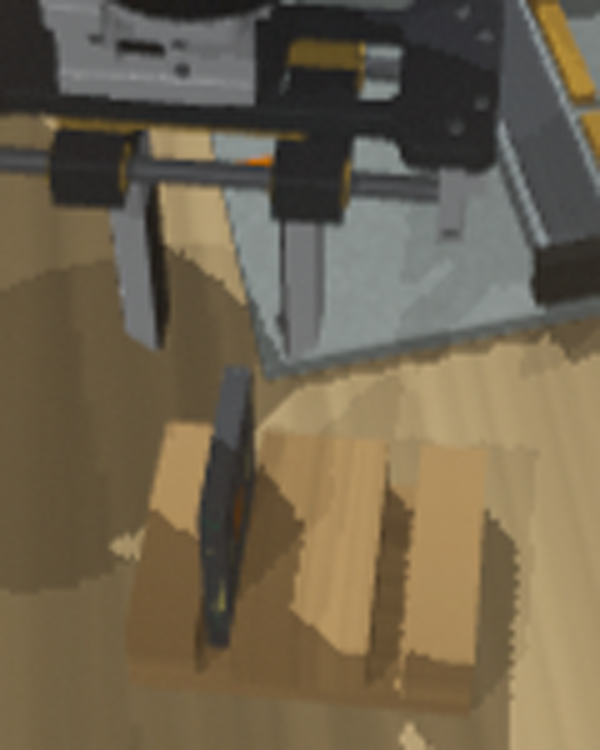

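View pics/t22.png

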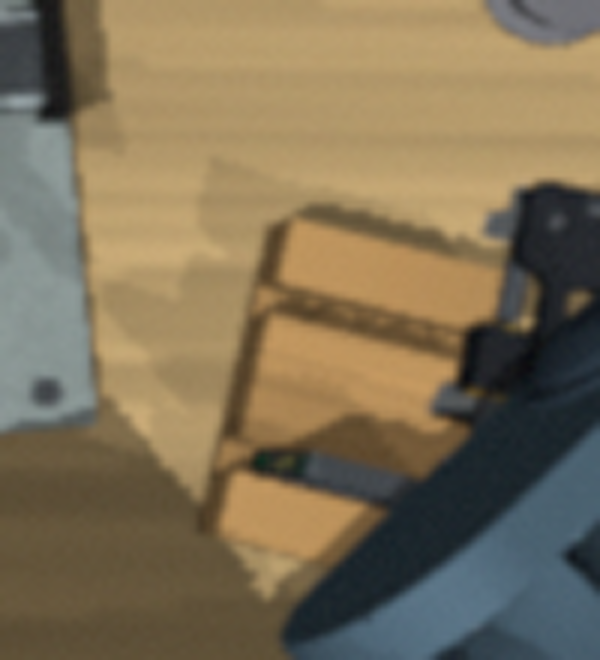

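```bash
python3 -m jog '[[[-1,-3,20],[0,0,0.006],0.45],[[-1,-3,40],[0,0,0.006],0.45],[[-1,-3,60],[0,0,0.006],0.45],[[-1,-3,80],[0,0,0.006],0.45],[[-1,-3,98],[0,0,0.006],0.45],[[-1,-3,102],[0,0,0.006],0.45],[[-1,-3,102],[0,0,0.006],0.45],[[-1,-3,102],[0,0,0.006],0.45]]'
python3 -c "
from h import *
go([403.3,-324.3,59],-0.235)
snap('side','s23',(200,240,320,390),5)
"
```

```text
time: 28.07
ee_pos: [403.7, -324.1, 59.2]
ee_rot: [0.785, 0.619, 0.0, 0.0]
wrist_force: [-0.3, -0.1, 0.2]
gripper_width: 0.45
t28.07 at [ 403.7 -324.1   59.2] w0.450 F [-0.3 -0.1  0.2] j6 -0.66
 shift [-0.3 -0.4  0.2] turn [0.0007 0.0005 0.    ]
```

View pics/s23.png

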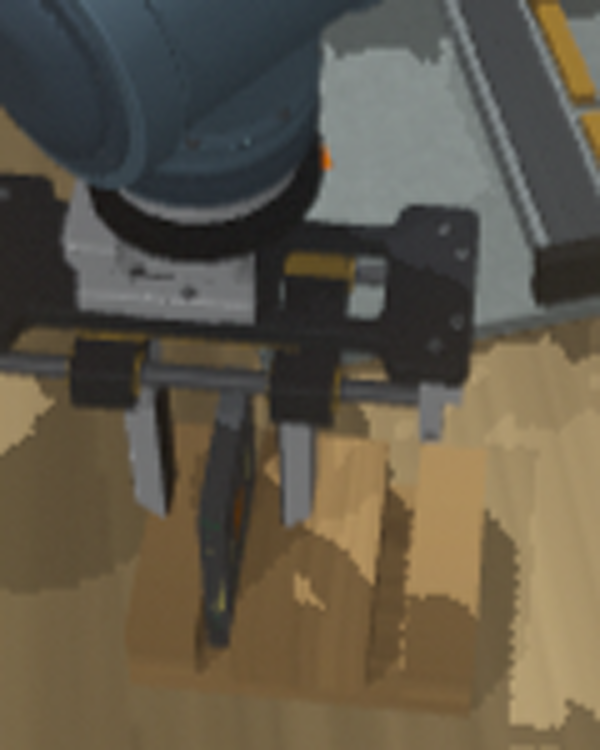

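Good bracketing. Close and lift.

```bash
python3 -m jog '[[[0,0,0],[0,0,0],0.3],[[0,0,0],[0,0,0],0.15],[[0,0,0],[0,0,0],0.05],[[0,0,0],[0,0,0],0.02],[[0,0,0],[0,0,0],0.02],[[0,0,0],[0,0,0],0.02],[[0,0,0],[0,0,0],0.02],[[0,0,0],[0,0,0],0.02]]'
python3 -m jog '[[[0,0,0],[0,0,0],0.02],[[0,0,-5],[0,0,0],0.02],[[0,0,-15],[0,0,0],0.02],[[0,0,-30],[0,0,0],0.02],[[0,0,-60],[0,0,0],0.02],[[0,0,-95],[0,0,0],0.02],[[0,0,-130],[0,0,0],0.02],[[0,0,-160],[0,0,0],0.02]]'
python3 -c "
from h import *
go([*rod('G1'),225],YAW)
snap('side','s24',(200,180,320,390),4)
"
```

```text
time: 28.78
ee_pos: [403.5, -323.8, 58.7]
ee_rot: [0.785, 0.619, -0.0, 0.0]
wrist_force: [0.3, 0.8, 1.2]
gripper_width: 0.107
time: 29.45
ee_pos: [403.3, -323.6, 221.4]
ee_rot: [0.785, 0.619, -0.0, 0.001]
wrist_force: [0.4, 0.2, -1.7]
gripper_width: 0.106
t29.45 at [ 403.3 -323.6  221.4] w0.106 F [ 0.4  0.2 -1.7] j6 -0.66
 shift [417.3 -17.8  -4.1] turn [ 0.0006  0.0011 -0.3194]
```

View pics/s24.png

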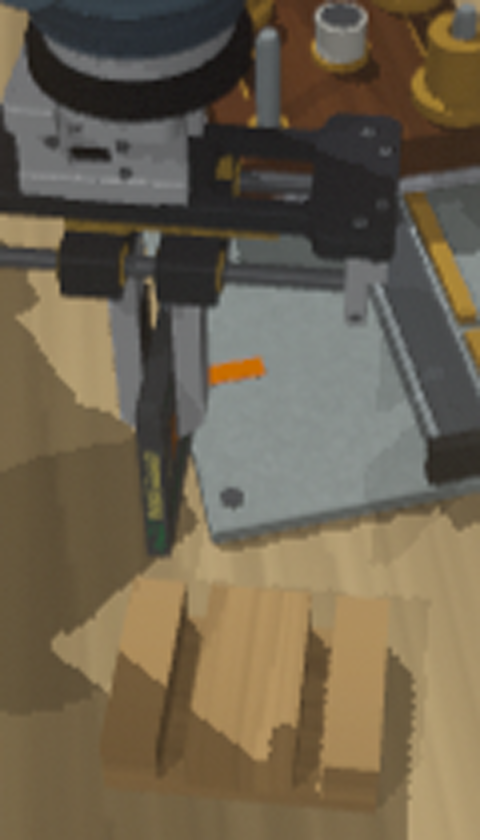

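```bash
python3 -m jog '[[[300,-13,-12],[0,0,-0.32],0.02],[[300,-13,-12],[0,0,-0.32],0.02],[[300,-13,-12],[0,0,-0.32],0.02],[[300,-13,-12],[0,0,-0.32],0.02],[[300,-13,-12],[0,0,-0.32],0.02],[[300,-13,-12],[0,0,-0.32],0.02],[[300,-13,-12],[0,0,-0.32],0.02],[[300,-13,-12],[0,0,-0.32],0.02]]'
python3 -c "
from h import *
go([483.8,85.4,225],.087)"
```

```text
time: 30.17
ee_pos: [460.5, -24.1, 231.0]
ee_rot: [0.674, 0.738, 0.001, -0.0]
wrist_force: [0.8, 0.4, -2.2]
gripper_width: 0.107
t30.17 at [460.5 -24.1 231. ] w0.107 F [ 0.8  0.4 -2.2] j6 -0.39
 shift [106.9  33.1   6.1] turn [ 0.0006 -0.0016  0.0038]
```

```bash
python3 -m jog '[[[35,11,0],[0,0,0],0.02],[[70,22,0],[0,0,0],0.02],[[95,29,0],[0,0,0],0.02],[[106,33,0],[0,0,0],0.02],[[106,33,0],[0,0,0],0.02],[[106,33,0],[0,0,0],0.02],[[106,33,0],[0,0,0],0.02],[[106,33,0],[0,0,0],0.02]]'
python3 -c "
from h import *
go([483.8,85.4,160],.087)
snap('side','s25',(180,60,330,260),4)
snap('top','t25',(180,140,320,260),5)"
```

```text
time: 30.83
ee_pos: [484.4, 78.2, 230.4]
ee_rot: [0.677, 0.736, -0.0, 0.0]
wrist_force: [0.5, -0.3, -1.7]
gripper_width: 0.105
t30.83 at [484.4  78.2 230.4] w0.105 F [ 0.5 -0.3 -1.7] j6 -0.15
 shift [ 7.2  0.  70.4] turn [-0.0003  0.0004 -0.0039]
```

View pics/s25.png

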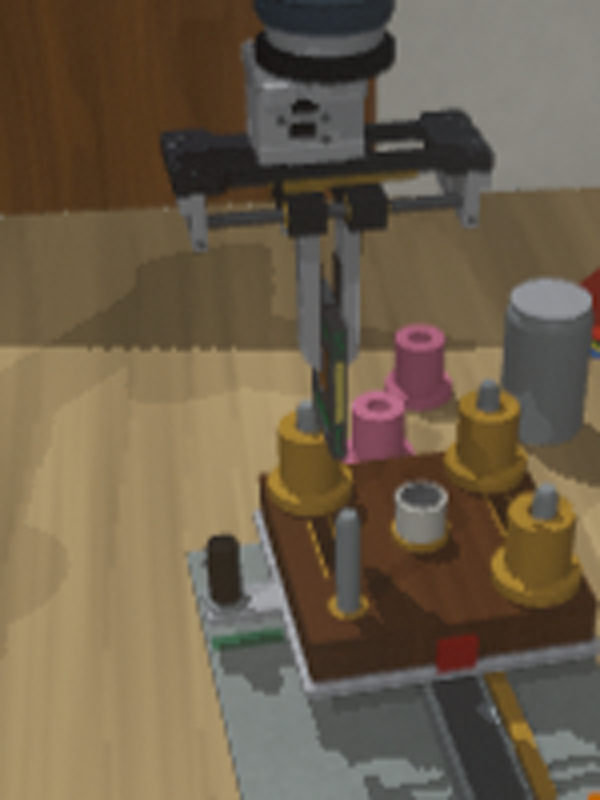

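View pics/t25.png

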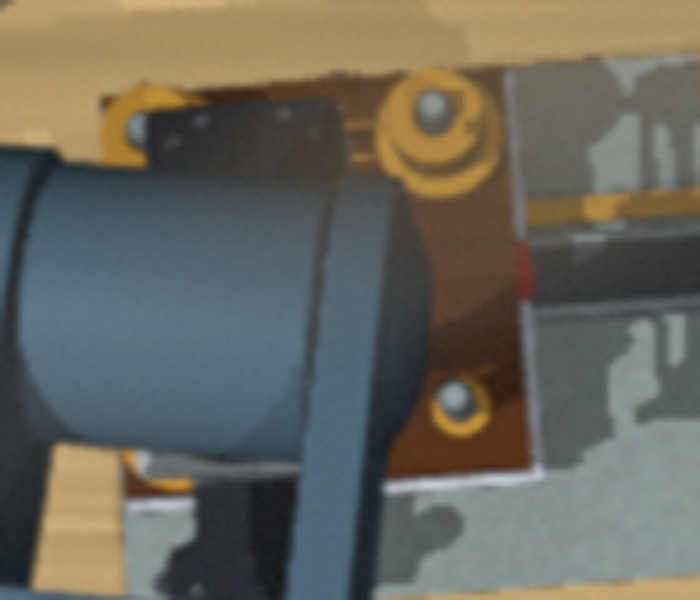

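```bash
python3 -m jog '[[[6,0,0],[0,0,-0.004],0.02],[[6,0,10],[0,0,-0.004],0.02],[[6,0,25],[0,0,-0.004],0.02],[[6,0,45],[0,0,-0.004],0.02],[[6,0,65],[0,0,-0.004],0.02],[[6,0,75],[0,0,-0.004],0.02],[[6,0,75],[0,0,-0.004],0.02],[[6,0,75],[0,0,-0.004],0.02]]'
python3 -c "
from h import *
go([483.8,85.4,148],.087)
snap('side','s26',(210,110,310,210),7)
s=sense()
p=s['ee_pos']; M=R.from_quat(s['ee_rot']).as_matrix()
f=lambda q:((proj('side',q)[0]-[210,110])*7).round(0)
for dx in(-32,32):
  print('pbot',[f(p+M@np.array([dx,dy,49])) for dy in(-5,5)])
ex=np.array([np.cos(.087),np.sin(.087),0]);ey=np.array([-ex[1],ex[0],0]);g=np.array([483.8,85.4,84])
for dy in(-34,34): print('groove',[f(g+ex*dx+ey*dy) for dx in(-6.5,6.5)])
"
```

```text
time: 31.6
ee_pos: [483.7, 85.5, 155.1]
ee_rot: [0.675, 0.738, -0.0, -0.0]
wrist_force: [-0.6, 0.4, -0.9]
gripper_width: 0.108
t31.60 at [483.7  85.5 155.1] w0.108 F [-0.6  0.4 -0.9] j6 -0.15
 shift [-0.1  0.   7.1] turn [-0.001  -0.0001  0.002 ]
pbot [array([367., 606.]), array([393., 602.])]
pbot [array([333., 508.]), array([358., 504.])]
groove [array([362., 659.]), array([396., 654.])]
groove [array([327., 553.]), array([360., 549.])]
```

View pics/s26.png

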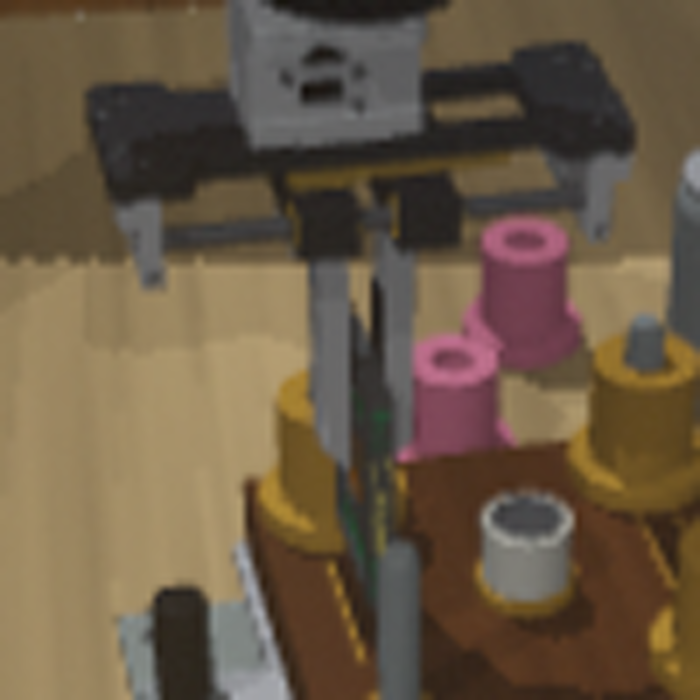

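```bash
python3 -m jog '[[[0,0,6],[0,0,0],0.02],[[0,0,12],[0,0,0],0.02],[[0,0,16],[0,0,0],0.02],[[0,0,19],[0,0,0],0.02],[[0,0,22],[0,0,0],0.02],[[0,0,24],[0,0,0],0.02],[[0,0,26],[0,0,0],0.02],[[0,0,26],[0,0,0],0.02]]'
python3 -c "
from h import *
go([483.8,85.4,108],.087)
snap('side','s27',(210,110,310,210),7)"
```

```text
time: 32.32
ee_pos: [483.7, 85.5, 129.0]
ee_rot: [0.675, 0.738, -0.0, -0.0]
wrist_force: [-0.6, 0.2, -2.4]
gripper_width: 0.108
t32.32 at [483.7  85.5 129. ] w0.108 F [-0.6  0.2 -2.4] j6 -0.15
 shift [-0.1  0.1 21. ] turn [-0.0007 -0.0001  0.002 ]
```

View pics/s27.png

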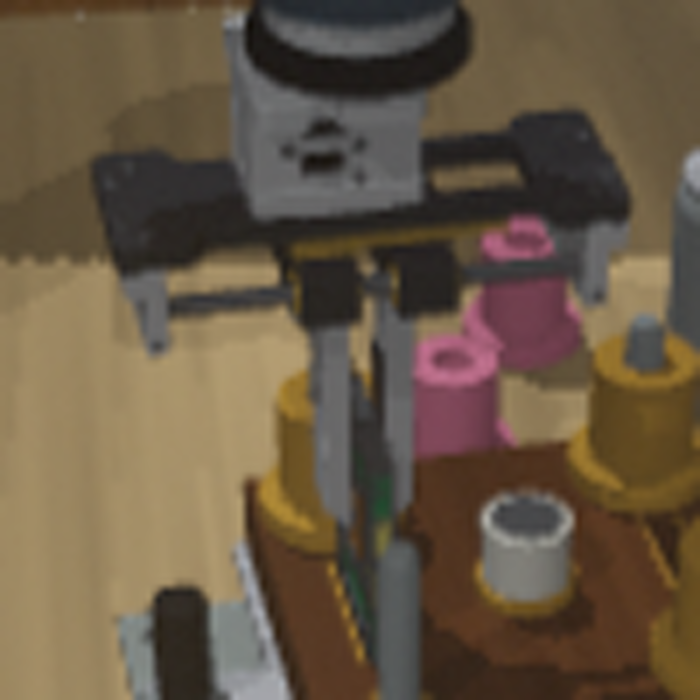

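```bash
python3 -m jog '[[[0,0,2],[0,0,0],0.02],[[0,0,4],[0,0,0],0.02],[[0,0,6],[0,0,0],0.02],[[0,0,8],[0,0,0],0.02],[[0,0,10],[0,0,0],0.02],[[0,0,12],[0,0,0],0.02],[[0,0,14],[0,0,0],0.02],[[0,0,14],[0,0,0],0.02]]'
python3 -m jog '[[[0,0,1],[0,0,0],0.02],[[0,0,2],[0,0,0],0.02],[[0,0,3],[0,0,0],0.02],[[0,0,4],[0,0,0],0.02],[[0,0,5],[0,0,0],0.02],[[0,0,6],[0,0,0],0.02],[[0,0,7],[0,0,0],0.02],[[0,0,7],[0,0,0],0.02]]'
```

```text
time: 33.03
ee_pos: [483.6, 85.5, 114.9]
ee_rot: [0.675, 0.738, -0.0, -0.0]
wrist_force: [0.4, -0.6, -1.8]
gripper_width: 0.1
time: 33.7
ee_pos: [483.8, 85.5, 108.2]
ee_rot: [0.675, 0.738, -0.0, -0.0]
wrist_force: [0.0, 0.9, -1.5]
gripper_width: 0.105
```

Nearly at the floor; ease down until contact.

```bash
python3 -m jog '[[[0,0,0.5],[0,0,0],0.02],[[0,0,1],[0,0,0],0.02],[[0,0,1.5],[0,0,0],0.02],[[0,0,2],[0,0,0],0.02],[[0,0,2.5],[0,0,0],0.02],[[0,0,2.5],[0,0,0],0.02],[[0,0,2.5],[0,0,0],0.02],[[0,0,2.5],[0,0,0],0.02]]'
```

```text
time: 34.37
ee_pos: [484.2, 85.5, 107.6]
ee_rot: [0.675, 0.738, -0.0, -0.0]
wrist_force: [-5.2, -0.6, 10.0]
gripper_width: 0.103
```

```bash
python3 -m jog '[[[0,0,-1],[0,0,0],0.1],[[0,0,-1],[0,0,0],0.2],[[0,0,-1],[0,0,0],0.3],[[0,0,-1],[0,0,0],0.35],[[0,0,-1],[0,0,0],0.35],[[0,0,-5],[0,0,0],0.35],[[0,0,-20],[0,0,0],0.35],[[0,0,-40],[0,0,0],0.35]]'
python3 -m jog '[[[0,0,-30],[0,0,0],0.35],[[0,0,-60],[0,0,0],0.35],[[0,0,-80],[0,0,0],0.35],[[20,0,-80],[0,0,0],0.35],[[60,0,-80],[0,0,0],0.35],[[100,0,-80],[0,0,0],0.35],[[140,0,-80],[0,0,0],0.35],[[180,0,-80],[0,0,0],0.35]]'
python3 -c "
from h import *
go([420,81,230],YR)
snap('side','s28',(190,110,310,230),6)
snap('top','t28',(180,140,320,260),5)"
```

```text
time: 35.03
ee_pos: [482.6, 85.6, 145.0]
ee_rot: [0.675, 0.738, -0.001, -0.002]
wrist_force: [0.1, 0.5, 0.3]
gripper_width: 0.354
time: 35.7
ee_pos: [467.6, 266.5, 226.5]
ee_rot: [0.675, 0.738, 0.0, 0.0]
wrist_force: [0.2, -0.0, -0.4]
gripper_width: 0.351
t35.70 at [467.6 266.5 226.5] w0.351 F [ 0.2 -0.  -0.4] j6 0.22
 shift [-180.6  -63.8   -3.6] turn [ 8.0000e-04  5.0000e-04 -1.5668e+00]
```

View pics/s28.png

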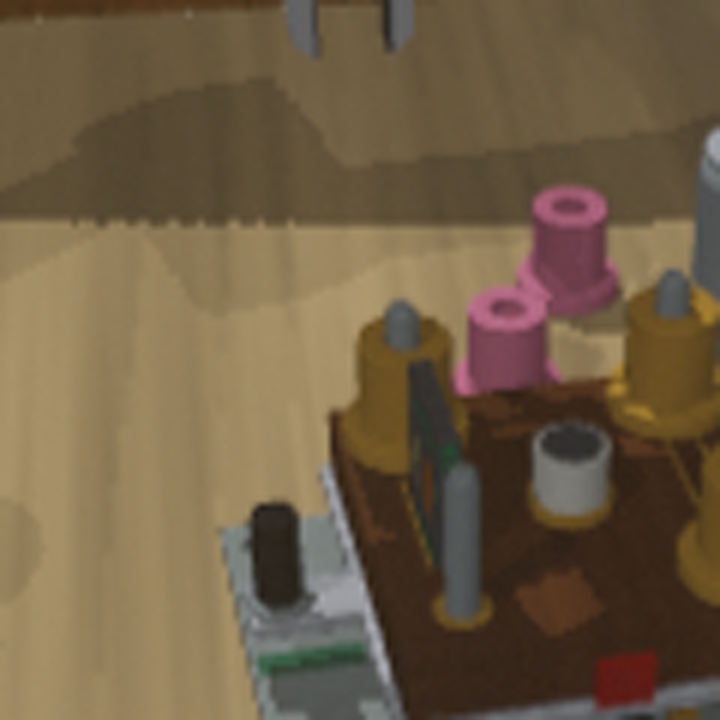

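View pics/t28.png

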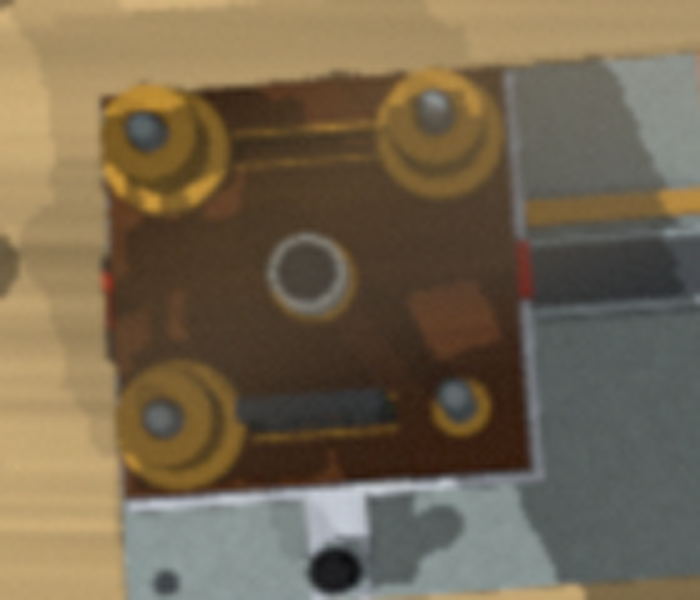

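```bash
python3 -c "
from h import *
V=lambda p:(180+p[0]/5,140+p[1]/5)
print(ray('top',V((316,408)),149),ray('top',V((324,417)),84))
go([414.5,81,230],YR)"
python3 -m jog '[[[-90,-34,0],[0,0,-0.8],0.5],[[-90,-34,0],[0,0,-0.8],0.5],[[-90,-34,0],[0,0,-0.8],0.5],[[-90,-34,0],[0,0,-0.8],0.5],[[-90,-34,0],[0,0,-0.8],0.5],[[-90,-34,0],[0,0,-0.8],0.5],[[-90,-34,0],[0,0,-0.8],0.5],[[-90,-34,0],[0,0,-0.8],0.5]]'
python3 -c "
from h import *
go([414.5,81,205],YR)"
```

```text
[480.78112373  82.52254272 149.        ] [480.93454773  85.62507257  84.        ]
t35.80 at [466.8 269.1 226.2] w0.349 F [-0.1  0.3 -0.8] j6 0.22
 shift [-182.3  -70.    -4. ] turn [ 1.10e-03 -8.00e-04 -1.56e+00]
time: 36.47
ee_pos: [442.2, 171.4, 226.1]
ee_rot: [0.334, 0.942, -0.0, 0.0]
wrist_force: [-0.5, -0.3, -0.4]
gripper_width: 0.501
t36.47 at [442.2 171.4 226.1] w0.501 F [-0.5 -0.3 -0.4] j6 -0.76
 shift [-35.4 -87.6  21.1] turn [-1.000e-04  3.000e-04 -7.663e-01]
```

```bash
python3 -m jog '[[[-35,-88,10],[0,0,-0.765],0.5],[[-35,-88,10],[0,0,-0.765],0.5],[[-35,-88,10],[0,0,-0.765],0.5],[[-35,-88,10],[0,0,-0.765],0.5],[[-35,-88,10],[0,0,-0.765],0.5],[[-35,-88,10],[0,0,-0.765],0.5],[[-35,-88,10],[0,0,-0.765],0.5],[[-35,-88,10],[0,0,-0.765],0.5]]'
python3 -m jog '[[[0,0,0],[0,0,0],0.5],[[0,0,0],[0,0,0],0.5],[[0,0,0],[0,0,0],0.5],[[0,0,0],[0,0,0],0.5],[[0,0,20],[0,0,0],0.5],[[0,0,50],[0,0,0],0.5],[[0,0,80],[0,0,0],0.5],[[0,0,80],[0,0,0],0.5]]'
python3 -c "
from h import *
go([414.5,81,67],YR)
snap('side','s29',(190,110,310,230),6)"
```

```text
time: 37.13
ee_pos: [413.8, 81.3, 216.1]
ee_rot: [-0.041, 0.999, -0.0, 0.0]
wrist_force: [0.7, 0.2, -0.3]
gripper_width: 0.499
time: 37.8
ee_pos: [409.6, 82.1, 130.6]
ee_rot: [-0.041, 0.999, 0.001, -0.005]
wrist_force: [-1.5, 0.4, -0.8]
gripper_width: 0.497
t37.80 at [409.6  82.1 130.6] w0.497 F [-1.5  0.4 -0.8] j6 -1.73
 shift [-5.5 -1.6 63.5] turn [ 0.0017 -0.0107 -0.0019]
```

View pics/s29.png

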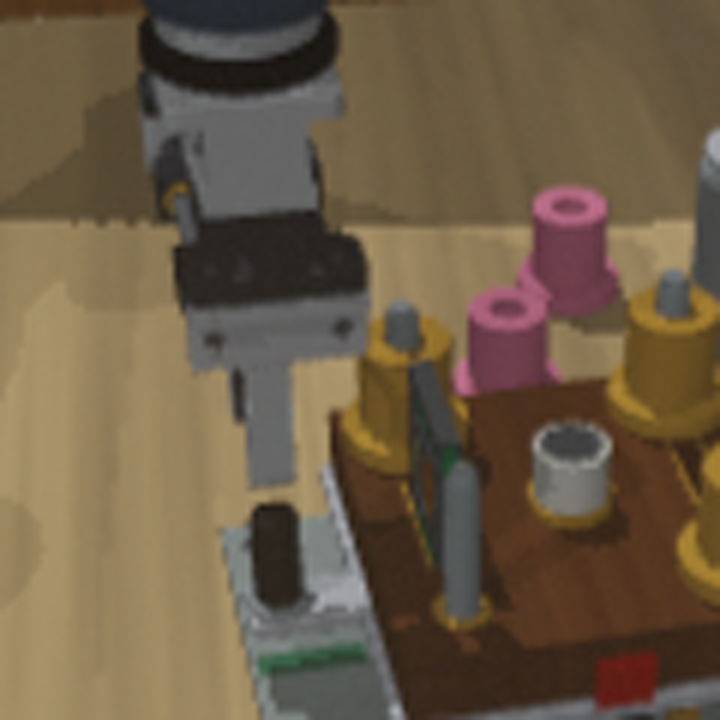

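```bash
python3 -m jog '[[[0,0,0],[0,0,0],0.5],[[0,0,15],[0,0,0],0.5],[[0,0,35],[0,0,0],0.5],[[0,0,55],[0,0,0],0.5],[[0,0,64],[0,0,0],0.5],[[0,0,64],[0,0,0],0.3],[[0,0,64],[0,0,0],0.2],[[0,0,64],[0,0,0],0.15]]'
python3 -m jog '[[[0,0,0],[0,0,0],0.15],[[0,0,0],[0,0,0],0.15],[[0,0,0],[0,0,0],0.15],[[0,0,0],[0,0,0],0.15],[[0,-1,0],[0,0,0],0.15],[[0,-3,0],[0,0,0],0.15],[[0,-6,0],[0,0,0],0.15],[[0,-10,0],[0,0,0],0.15]]'
python3 -c "
from h import *
s=sense(); print(s['ee_pos'],s['ee_pos']@[-np.sin(YAW),np.cos(YAW),0],s['wrist_force'])"
```

```text
time: 38.52
ee_pos: [415.4, 81.7, 73.8]
ee_rot: [-0.042, 0.999, -0.0, 0.002]
wrist_force: [0.3, -0.3, 0.5]
gripper_width: 0.324
time: 39.18
ee_pos: [415.8, 75.7, 73.5]
ee_rot: [-0.04, 0.999, 0.005, 0.002]
wrist_force: [0.4, 24.9, 5.5]
gripper_width: 0.229
[415.77543627  75.74708173  73.54474119] 40.38558652953156 [ 0.41558878 24.91033011  5.47433167]
```

```bash
python3 -m jog '[[[0,-5,0],[0,0,0],0.15],[[0,-12,0],[0,0,0],0.15],[[0,-20,0],[0,0,0],0.15],[[0,-29,0],[0,0,0],0.15],[[0,-38,0],[0,0,0],0.15],[[0,-47,0],[0,0,0],0.15],[[0,-56,0],[0,0,0],0.15],[[0,-65,0],[0,0,0],0.15]]'
python3 -m jog '[[[0,-9,0],[0,0,0],0.15],[[0,-18,0],[0,0,0],0.15],[[0,-27,0],[0,0,0],0.15],[[0,-36,0],[0,0,0],0.15],[[0,-45,0],[0,0,0],0.15],[[0,-54,0],[0,0,0],0.15],[[0,-63,0],[0,0,0],0.15],[[0,-72,0],[0,0,0],0.15]]'
python3 -c "
from h import *
s=sense(); print(s['ee_pos'],s['ee_pos']@[-np.sin(YAW),np.cos(YAW),0],s['wrist_force'],s['joint_pos'][5])"
```

```text
time: 39.85
ee_pos: [421.8, 8.5, 73.6]
ee_rot: [-0.041, 0.999, 0.002, 0.002]
wrist_force: [2.8, 9.7, 4.1]
gripper_width: 0.229
time: 40.52
ee_pos: [428.2, -63.5, 73.6]
ee_rot: [-0.041, 0.999, 0.002, 0.003]
wrist_force: [4.2, 10.0, 3.3]
gripper_width: 0.228
[428.20664765 -63.46056733  73.57109823] -99.37455721802039 [4.21184914 9.9603272  3.29517438] -2.0701380014049007
```

```bash
python3 -m jog '[[[0,-9,0],[0,0,0],0.15],[[0,-17,0],[0,0,0],0.15],[[0,-25,0],[0,0,0],0.15],[[0,-32,0],[0,0,0],0.15],[[0,-38,0],[0,0,0],0.15],[[0,-43,0],[0,0,0],0.15],[[0,-46,0],[0,0,0],0.15],[[0,-48,0],[0,0,0],0.15]]'
python3 -m jog '[[[0,-1,0],[0,0,0],0.15],[[0,-2,0],[0,0,0],0.15],[[0,-3,0],[0,0,0],0.15],[[0,-4,0],[0,0,0],0.15],[[0,-4,0],[0,0,0],0.15],[[0,-4,0],[0,0,0],0.15],[[0,-4,0],[0,0,0],0.15],[[0,-4,0],[0,0,0],0.15]]'
python3 -c "
from h import *
s=sense(); print(s['ee_pos'],s['ee_pos']@[-np.sin(YAW),np.cos(YAW),0],s['wrist_force'],s['joint_pos'][5])
snap('top','t30',(190,140,390,270),4)
snap('side','s30',(200,130,360,310),4)"
```

```text
time: 41.18
ee_pos: [432.6, -112.1, 73.6]
ee_rot: [-0.041, 0.999, 0.001, 0.003]
wrist_force: [5.6, 6.6, 1.7]
gripper_width: 0.224
time: 41.85
ee_pos: [433.1, -117.3, 73.6]
ee_rot: [-0.041, 0.999, -0.001, 0.003]
wrist_force: [5.6, -0.8, -2.3]
gripper_width: 0.229
[ 433.0546191  -117.25917779   73.60206923] -153.39038043037073 [ 5.55828733 -0.77932569 -2.34346501] -2.173933993114036
```

View pics/t30.png

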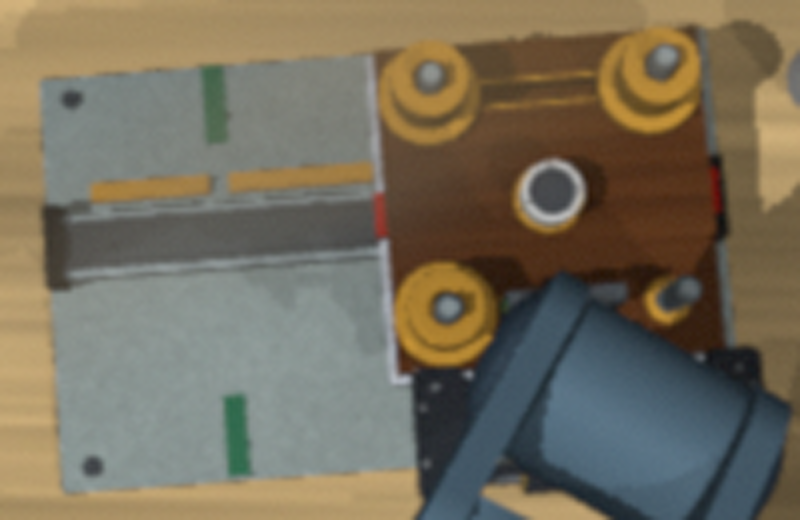

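View pics/s30.png

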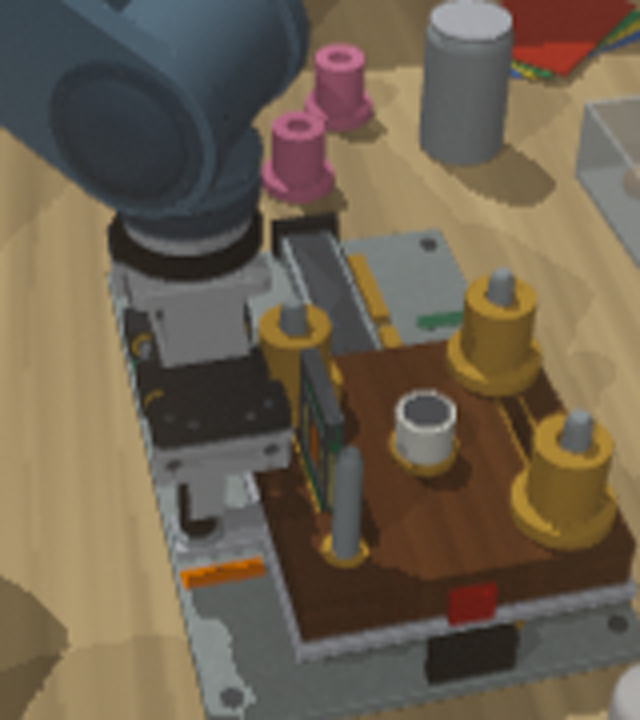

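```bash
python3 -m jog '[[[0,0,0],[0,0,0],0.25],[[0,0,0],[0,0,0],0.35],[[0,0,0],[0,0,0],0.45],[[0,0,0],[0,0,0],0.5],[[0,0,0],[0,0,0],0.5],[[0,0,0],[0,0,0],0.5],[[0,0,0],[0,0,0],0.5],[[0,0,0],[0,0,0],0.5]]'
python3 -m jog '[[[0,0,-15],[0,0,0],0.5],[[0,0,-40],[0,0,0],0.5],[[0,0,-75],[0,0,0],0.5],[[0,0,-110],[0,0,0],0.5],[[30,0,-140],[0,0,0],0.5],[[60,0,-150],[0,0,0],0.5],[[70,40,-150],[0,0,0],0.5],[[70,80,-150],[0,0,0],0.5]]'
python3 - <<'E'
from h import *
snap('top','t31',(190,140,390,270),4)
snap('side','s31',(200,130,360,310),4)
import cv2
# white socket ring centre via mask, before (t28_full green) and now; same z
for f in('t28_full','t31_full'):
    im=cv2.imread(f'pics/{f}.png'); hsv=cv2.cvtColor(im,cv2.COLOR_BGR2HSV)
    print(f)
print(sense()['ee_pos'],sense()['time'])
E
```

```text
time: 42.62
ee_pos: [430.3, -116.5, 71.9]
ee_rot: [-0.042, 0.999, 0.0, -0.0]
wrist_force: [0.1, -0.7, -0.4]
gripper_width: 0.5
time: 43.28
ee_pos: [353.0, -44.1, 223.1]
ee_rot: [-0.037, 0.999, -0.001, 0.001]
wrist_force: [0.7, 1.2, -0.4]
gripper_width: 0.497
t28_full
t31_full
[353.27844379 -39.42134133 222.13886983] 43.3833
```

View pics/t31.png

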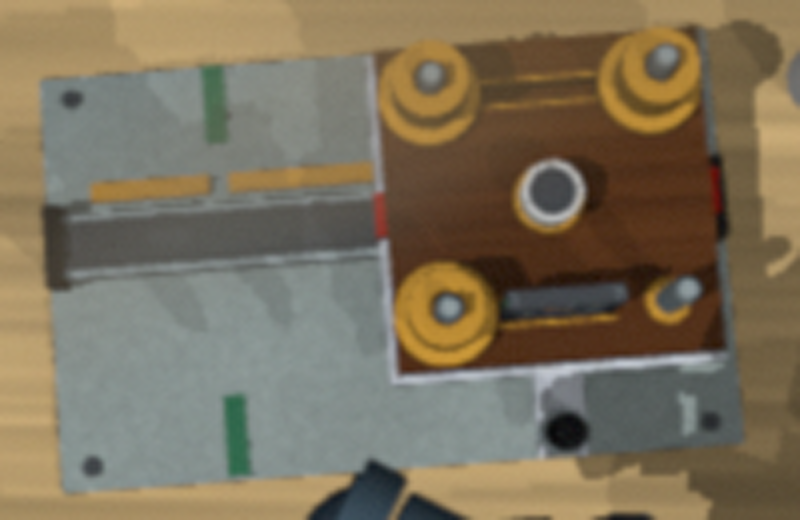

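View pics/s31.png

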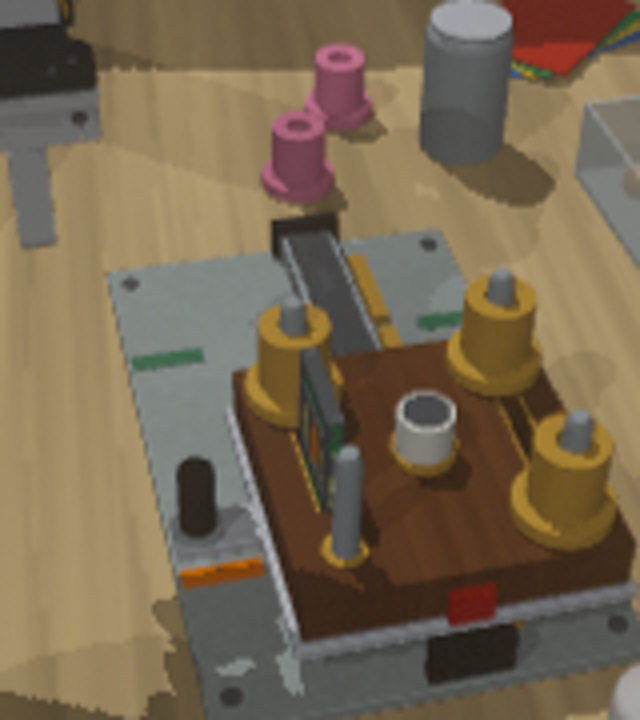

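```bash
python3 - <<'E'
from h import *
A=lambda p:(180+p[0]/5,140+p[1]/5)
B=lambda p:(190+p[0]/4,140+p[1]/4)
for n,a,b,z in[('handle',(335,569),(567,432),100),('socket',(307,275),(552,191),116),('tipFR',(433,103),(664,58),158),('tipFL',(146,130),(430,75),158),('tipNL',(162,418),(449,307),158)]:
    print(n,np.linalg.norm(ray('top',A(a),z)-ray('top',B(b),z)).round(1))
h=ray('top',B((567,432)),100); print(h, h[:2]@EY)
E
```

```text
handle 191.7
socket 195.7
tipFR 194.3
tipFL 193.1
tipNL 193.8
[ 427.24978472 -113.64565898  100.        ] -149.29982967217032
```

```bash
python3 -m jog '[[[-70,-80,0],[0,0,0],0.5],[[-70,-80,0],[0,0,0],0.5],[[-70,-80,0],[0,0,0],0.5],[[-70,-80,0],[0,0,0],0.5],[[-70,-80,0],[0,0,0],0.5],[[-70,-80,0],[0,0,0],0.5],[[-70,-80,10],[0,0,0],0.5],[[-70,-80,40],[0,0,0],0.5]]'
python3 -m jog '[[[0,0,20],[0,0,0],0.5],[[0,0,45],[0,0,0],0.5],[[0,0,70],[0,0,0],0.5],[[0,0,90],[0,0,0],0.5],[[0,0,105],[0,0,0],0.5],[[0,0,110],[0,0,0],0.5],[[0,0,110],[0,0,0],0.5],[[0,0,110],[0,0,0],0.5]]'
python3 -m jog '[[[0,0,0],[0,0,0],0.3],[[0,0,0],[0,0,0],0.2],[[0,0,0],[0,0,0],0.15],[[0,0,0],[0,0,0],0.15],[[0,0,0],[0,0,0],0.15],[[0,0,0],[0,0,0],0.15],[[0,0,0],[0,0,0],0.15],[[0,0,0],[0,0,0],0.15]]'
python3 -c "
from h import *
go([433,-117,73],YR)"
```

```text
time: 44.05
ee_pos: [432.6, -117.5, 185.3]
ee_rot: [-0.042, 0.999, -0.003, 0.004]
wrist_force: [0.6, -0.4, -0.1]
gripper_width: 0.502
time: 44.72
ee_pos: [430.4, -116.4, 72.4]
ee_rot: [-0.042, 0.999, -0.0, 0.0]
wrist_force: [-0.1, -0.1, 0.4]
gripper_width: 0.502
time: 45.38
ee_pos: [430.9, -117.2, 72.6]
ee_rot: [-0.042, 0.999, -0.001, 0.0]
wrist_force: [-1.3, -2.3, 4.1]
gripper_width: 0.229
t45.38 at [ 430.9 -117.2   72.6] w0.229 F [-1.3 -2.3  4.1] j6 -2.17
 shift [-2.2  0.  -0.4] turn [-0.0014  0.0008 -0.0012]
```

```bash
for i in 1 2 3; do python3 -m jog '[[[0,-0.5,0],[0,0,0],0.15],[[0,-1,0],[0,0,0],0.15],[[0,-1.5,0],[0,0,0],0.15],[[0,-1.5,0],[0,0,0],0.15],[[0,-1.5,0],[0,0,0],0.15],[[0,-1.5,0],[0,0,0],0.15],[[0,-1.5,0],[0,0,0],0.15],[[0,-1.5,0],[0,0,0],0.15]]' | egrep 'pos|force'; done
```

```text
ee_pos: [431.0, -118.2, 72.6]
wrist_force: [-1.8, 0.0, 6.9]
ee_pos: [431.1, -120.0, 72.6]
wrist_force: [-1.7, -2.3, 4.9]
ee_pos: [431.2, -121.1, 72.6]
wrist_force: [-0.7, -0.7, 6.6]
```

```bash
cat >> h.py <<'E'
def sock(im,box):
    x0,y0,x1,y1=box; c=im[y0:y1,x0:x1]; c=cv2.resize(c,None,fx=6,fy=6,interpolation=cv2.INTER_CUBIC)
    h=cv2.cvtColor(c,cv2.COLOR_BGR2HSV); m=((h[:,:,1]<60)&(h[:,:,2]>90)).astype(np.uint8)
    cs,_=cv2.findContours(m,cv2.RETR_EXTERNAL,cv2.CHAIN_APPROX_NONE); k=max(cs,key=cv2.contourArea)
    (x,y),r=cv2.minEnclosingCircle(k); e=cv2.fitEllipse(k)
    return np.array(e[0])/6+[x0,y0],np.array(e[1])/6
E
python3 - <<'E'
from h import *
snap('top','t32')
for f,b in(('t0',(280,180,305,203)),('t28_full',(230,182,255,210)),('t31_full',(315,175,342,200)),('t32_full',(315,175,342,200))):
    im=cv2.imread('pics/top0.png' if f=='t0' else f'pics/{f}.png')
    c,e=sock(im,b); P=ray('top',c,116); print(f,c.round(2),e.round(2),P.round(1),(P[:2]@EY).round(1))
E
```

```text
t0 [292.9  190.38] [15.52 16.37] [554.9 -24.5 116. ] -71.2
t28_full [241.52 194.58] [14.78 16.3 ] [543.9  91.3 116. ] 45.0
t31_full [328.18 187.82] [15.52 16.77] [ 561.7 -103.7  116. ] -150.7
t32_full [329.79 187.73] [15.65 16.75] [ 561.9 -107.3  116. ] -154.3
```

```bash
python3 -m jog '[[[0,0,0],[0,0,0],0.25],[[0,0,0],[0,0,0],0.35],[[0,0,0],[0,0,0],0.45],[[0,0,0],[0,0,0],0.5],[[0,0,0],[0,0,0],0.5],[[0,0,0],[0,0,0],0.5],[[0,0,0],[0,0,0],0.5],[[0,0,0],[0,0,0],0.5]]'
python3 - <<'E'
from h import *
snap('top','t33')
im=cv2.imread('pics/t33_full.png')
c,e=sock(im,(315,175,342,200)); P=ray('top',c,116); print(c.round(2),(P[:2]@EY).round(1))
E
python3 -m jog '[[[0,0,-15],[0,0,0],0.5],[[0,0,-40],[0,0,0],0.5],[[0,0,-75],[0,0,0],0.5],[[0,0,-110],[0,0,0],0.5],[[30,0,-140],[0,0,0],0.5],[[60,0,-150],[0,0,0],0.5],[[70,40,-150],[0,0,0],0.5],[[70,80,-150],[0,0,0],0.5]]'
python3 - <<'E'
from h import *
snap('top','t34',(190,140,390,270),4)
snap('side','s34',(200,130,360,310),4)
im=cv2.imread('pics/t34_full.png')
c,e=sock(im,(315,175,342,200)); P=ray('top',c,116); print(c.round(2),(P[:2]@EY).round(1))
E
```

```text
time: 48.1
ee_pos: [430.7, -121.0, 71.9]
ee_rot: [-0.042, 0.999, 0.0, -0.0]
wrist_force: [-0.2, -0.4, -0.2]
gripper_width: 0.501
[329.83 187.7 ] -154.4
time: 48.82
ee_pos: [353.4, -48.6, 223.1]
ee_rot: [-0.037, 0.999, -0.001, 0.001]
wrist_force: [1.5, 1.0, -0.5]
gripper_width: 0.5
[329.8  187.69] -154.3
```

View pics/t34.png

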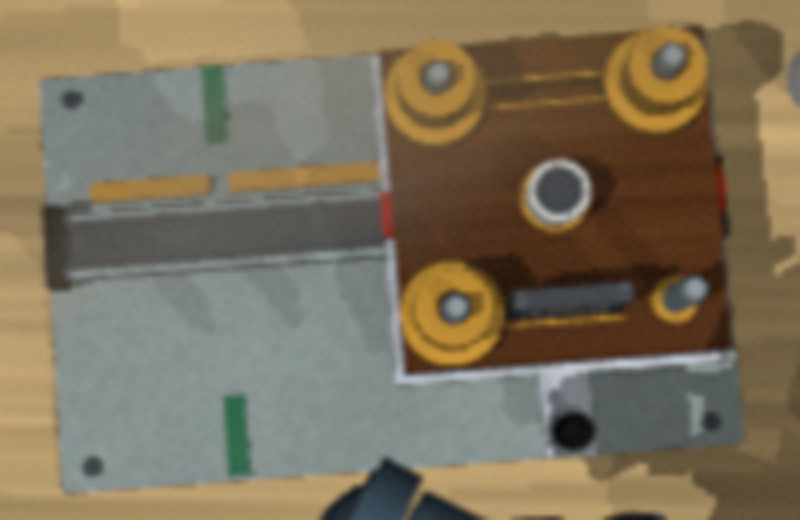

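View pics/s34.png

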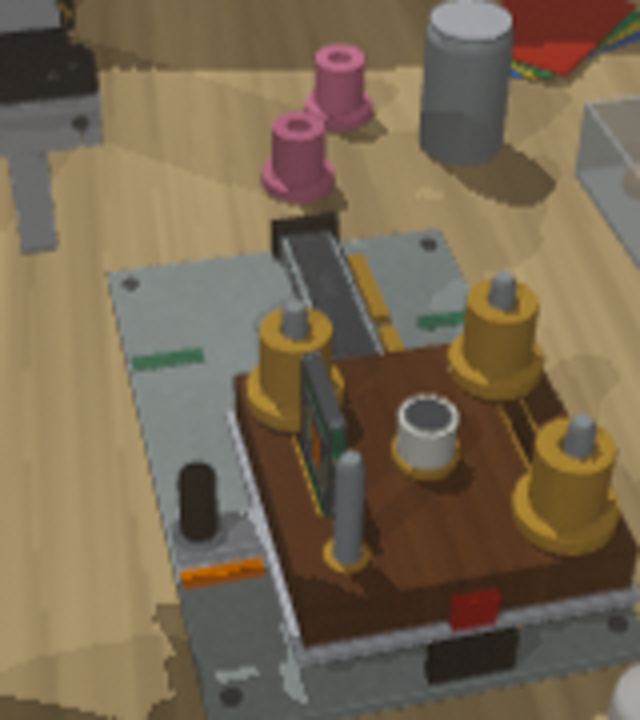

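```bash
python3 -m jog '[[[0,0,0],[0,0,0],0.5],[[0,0,0],[0,0,0],0.5],[[0,0,0],[0,0,0],0.5],[[0,0,0],[0,0,0],0.5],[[0,0,0],[0,0,0],0.5],[[0,0,0],[0,0,0],0.5],[[0,0,0],[0,0,0],0.5],[[0,0,0],[0,0,0],0.5]]'
python3 -c "
from plant import *
print(close_job())"
```

```text
time: 49.58
ee_pos: [354.3, -47.3, 221.8]
ee_rot: [-0.041, 0.999, 0.0, -0.0]
wrist_force: [-0.4, 0.1, -0.1]
gripper_width: 0.499
the job is handed in; nothing more can be done
None
```

I brought the carriage to the green station and put the three brass sleeves on the far-left, far-right and near-left rods. I then lowered the one glass panel (green bands) into the near groove with about 10 N of contact force. Finally I moved the carriage to the orange station, let go, backed off and handed the job in at about 50 s.

**Last checks:**
- **Sleeves and panel:** the last pictures show all three sleeves fully down with their rod tops standing out. The panel is in its groove, leaning slightly. I did not touch the bystanders or the two pink look-alikes.
- **Carriage at orange:** my first release there was about 4 mm short: the camera showed 195.7 mm of travel from green. I gripped the handle again and pushed on. The camera now shows 199.3 mm of travel, about 0.7 mm from the orange stripe, and it did not move after release.
- **Not confirmed directly:** I never felt a distinct click, so both station positions rest on the camera and the stripes, good to about 1–2 mm. At green the carriage was within 1 mm of its stripe.
- **One reading that disagreed:** a rough camera reading of the panel's top edge put it about 4 mm off along the groove, though the fit allows only ±2 mm. I took the reading to be biased because a sleeve may have hidden one end of the panel, and did not measure it again.

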